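# Pack the lock rebuild tray

### The job

Pack the parts tray for a lock rebuild: the wheel with the notch in its rim goes in the large round well, the slit collar over the stub post, the round lock cylinder in the small round well and the oval lock cylinder in the oval well, lengthwise with it. Set each part down without dropping it, in the middle of its place, upright and resting on the floor of the tray insert. The wheel without a notch and the collar without a slit do not belong: leave them where they lie.

Things in the scene. Friction and masses are not known exactly. Their poses are not given: they have to be found in the camera images.
- notched_wheel_c (a point): Green enamel combination wheel that belongs in the tray: flat disc 58 mm in diameter and 24 mm thick, lying flat on the counter, one notch 22 mm wide and 12 mm deep cut through its rim at its +x side. Loose, about 0.2 kg. The point is its centre, 12 mm above its underside; z is up.
- split_collar_c (a point): Squat bronze spindle collar that belongs in the tray: ring 48 mm outside, 28 mm bore, 26 mm high, bore upright, with one broad slit (18 mm wide outside, 11 mm inside) right through the wall at its own +x side. Loose and rigid, about 0.2 kg. The point is its centre, 13 mm above its underside, on the bore's axis; z is up.
- round_cylinder_c (a point): Round nickel lock cylinder: upright barrel 34 mm in diameter, 40 mm tall, standing on the counter with its keyway on top. Loose, about 0.18 kg. The point is its centre, 20 mm above its underside; z is up.
- oval_cylinder_c (a point): Oval nickel lock cylinder: oval footprint 50 mm long (its x axis) by 24 mm wide (its y axis), 36 mm tall, standing upright with its keyway on top. Loose, about 0.18 kg. The point is its centre, 18 mm above its underside; z is up.
- plain_wheel_c (a point): Look-alike that stays where it is: green wheel 58 mm in diameter, 24 mm thick, whole rim with no notch. Loose. The point is its centre, 12 mm above its underside.
- plain_collar_c (a point): Look-alike that stays where it is: bronze ring 48 mm outside, 28 mm bore, 26 mm high, unbroken with no slit. Loose. The point is its centre, 13 mm above its underside.
- large_well_floor (a point): Large round well, 78 mm across inside, in a bright lip 5 mm high, 4 mm thick. Place of the notched wheel. One of 4 dark fixed inserts, 108 mm square, 112 mm apart, 2 x 2 in any order in a fixed wooden tray (236 mm square, yaw as the inserts, wall top 14 mm above the counter). Point: centre of the insert floor, 9 mm above the counter; z up.
- small_well_floor (a point): Small round well, 54 mm across inside, in a bright lip 5 mm high, 4 mm thick. Place of the round lock cylinder. One of 4 dark fixed inserts, 108 mm square, 112 mm apart, 2 x 2 in any order in a fixed wooden tray (236 mm square, yaw as the inserts, wall top 14 mm above the counter). Point: centre of the insert floor, 9 mm above the counter; z up.
- oval_well_floor (a point): Oval well, 72 mm long (its x axis) by 46 mm wide (its y axis) inside, in a bright lip 5 mm high, 4 mm thick. Place of the oval lock cylinder, length along length, either way round. One of 4 dark fixed inserts, 108 mm square, 112 mm apart, 2 x 2 in any order in a fixed wooden tray (236 mm square, yaw as the inserts, wall top 14 mm above the counter). Point: centre of the insert floor, 9 mm above the counter; z up.
- post_seat_floor (a point): Seat with no lip and a steel stub post in the middle, 10 mm in diameter and 14 mm high above the floor. Place of the split collar, which goes down over the post. One of 4 dark fixed inserts, 108 mm square, 112 mm apart, 2 x 2 in any order in a fixed wooden tray (236 mm square, yaw as the inserts, wall top 14 mm above the counter). Point: centre of the insert floor, 9 mm above the counter; z up, along the post.
Not all that is in view belongs to the job. What is shaped like the part that bears notched_wheel_c but pink is not meant. Leave any orange look-alike of the part that bears round_cylinder_c alone.

How it is judged (in metres and radians):
At the end, for the whole second after the job is handed in: Notched wheel in large well, round cylinder in small well, oval cylinder in oval well (each within 14 mm of its middle; oval within 0.4 rad of the well), slit collar over post (12 mm); all seated on the floors within 4 mm, upright within 0.12 rad, released and at rest (horizontal distance between notched_wheel_c and large_well_floor below 0.014 m and z of notched_wheel_c in the frame of large_well_floor below 0.016 m and angle between each of notched_wheel_c, split_collar_c, round_cylinder_c, oval_cylinder_c's own z axis and vertical below 0.12 rad and linear speed of each of notched_wheel, split_collar, round_cylinder, oval_cylinder below 0.02 m/s and horizontal distance between split_collar_c and post_seat_floor below 0.012 m and z of split_collar_c in the frame of post_seat_floor below 0.017 m and horizontal distance between round_cylinder_c and small_well_floor below 0.014 m and z of round_cylinder_c in the frame of small_well_floor below 0.024 m and horizontal distance between oval_cylinder_c and oval_well_floor below 0.014 m and z of oval_cylinder_c in the frame of oval_well_floor below 0.022 m and angle between the x axis of oval_cylinder_c and the x axis of oval_well_floor, either way round below 0.4 rad); the robot touches nothing.
It fails at once if the plain wheel that does not belong is moved more than 20 mm (distance of plain_wheel_c from where it was at the start of the episode above 0.02 m).
It fails at once if the plain collar that does not belong is moved more than 20 mm (distance of plain_collar_c from where it was at the start of the episode above 0.02 m).
It fails at once if a part is dropped from more than about 25 mm or thrown (over 0.7 m/s with no finger on it) ((linear speed of notched_wheel above 0.7 m/s and contact force between the fingers and notched_wheel below 0.05 N) or (linear speed of split_collar above 0.7 m/s and contact force between the fingers and split_collar below 0.05 N) or (linear speed of round_cylinder above 0.7 m/s and contact force between the fingers and round_cylinder below 0.05 N) or (linear speed of oval_cylinder above 0.7 m/s and contact force between the fingers and oval_cylinder below 0.05 N)).
It also fails if it takes over 112 s, if anything falls off the work surface, if the arm or the gripper's body presses on something with over 40 N, if the wrist force passes 120 N, or if a joint passes its speed limit or range.

### The arm

A 6-joint arm with a two-finger parallel gripper is mounted at the origin on the work surface. World frame = base frame: x ahead of the robot, y to its left, z up, the work surface at z = 0. Lengths are in mm, angles in rad, forces in N, time in s.
With the tool pointing down it reaches from about 275 to 1000 mm from the base axis. Payload 8.4 kg.
Tool frame: the origin (TCP) lies midway between the tips of the shut fingers; the grasp point (between the pads) lies 19 mm behind it (r.grip_point_offset is the distance from the TCP to the grasp point, in mm); z points along the fingers, x is the direction in which the jaws open and shut, and the axes are right-handed (so a half turn about z gives the same grasp; the last joint's range is limited). The gripper opens to 85 mm and grips with 20 to 120 N. Pads are 22 mm wide; open, the fingers measure 114 mm over their backs; the gripper's body (76 mm by 85 mm) begins 54 mm behind the grasp point. The pads swing forward as they close: fully open they stand 13 mm farther back than shut.
Start: joints at [-1.17, 0.353, 1.633, -0, 1.155, -0.002], TCP at [244.996, -574.982, 231.281] pointing down, gripper open.
Joint ranges: [-2.63, 2.63], [-0.92, 2.1], [0.06, 2.66], [-1.3, 4.44], [0, 2.69], [-3.02, 3.02]. Speed limits (rad/s): [2.22, 2.22, 2.79, 3.14, 3.14, 3.14].

### API

Orientations are given as [roll, pitch, yaw] about the fixed x, y, z axes, in that order (R = Rz(yaw) Ry(pitch) Rx(roll)).
In Python, from rig import monitor, vision, sign_off, r gives the robot as it stands.
- The arm moves only by the shell command python3 -m inch 'ROWS' [FORCE]. ROWS is JSON, a list of rows, each an object with "dp": the shift along the tool's x, y, z in mm, a list of three; "angular": the turn, a rotation vector about the tool's x, y, z in rad, a list of three; "fingers": the closure in counts, from 0 (fully open) to 255 (shut). A call has 1 to 12 rows; each row is the pose to reach, as a shift and turn from the pose commanded when the call began, along the tool's axes at that moment; what a row does not reach only later rows make up. A row lasts 1/12 s, in which the tool goes at most 41.7 mm and 7.16 degrees, less where a joint would pass 70% of its speed; a pose out of reach is approached as far as the arm can. A call with a gripper value outside its range is refused whole. The fingers move at their own pace and stop on an object; FORCE is the grip in N (left out, the last holds). Time passes only in rows, so rows that repeat a pose let the fingers close. It gives the time, the measured TCP pose, the force and the opening at its end, in the units of the state.
- monitor.sense(): the state, without advancing time (a new reading comes with each control period).
- vision.grab_frame(name): name is "side" or "top"; returns (picture, depth): 480x640x3 uint8, blue, green, red; 480x640 float32, mm along the optical axis (not along the pixel's ray), 0 where there is no reading.
- vision.camera_params(name): a dict with "fx", "fy", "cx", "cy" (pixels), "distortion" ([k1, k2, p1, p2, k3] as OpenCV has them; the pictures are not rectified), "R" (3x3) and "t" (3): a world point X has camera coordinates R X + t. Camera axes: x right, y down, z forward; pixel columns grow to the right and rows downward; lengths in mm; the calibration is good to about 2 mm. A picture is of the moment at which its call begins. camera_params takes no time and is no camera call.
- sign_off(): hands the job in, once; it reports no verdict.
The state is a dict: "clock": time; "qpos": joint angles; "qvel": joint speeds; "joint_efforts": joint torques, N m; "eef_pos": TCP position; "tcp_rot": TCP orientation; "contact_force": force on the tool from outside, world axes, zero at the start; "wrist_torque": the same for the moment, N m; "opening": opening from 0.0 (shut) to 1.0 (fully open).
Only numpy, scipy, OpenCV 4.12 (cv2) and the standard library are available. Lean on these libraries where they do the work, as an engineer would, in place of code of your own. Each camera call takes 0.05 s, during which the arm holds its last target.

## Working session

There is one attempt and no reset: what is moved stays moved. The work goes in short steps, Python scripts to look and compute and a shell command to move; the robot and the scene stay as the last step left them, time stands still between calls to the robot, and variables do not carry over. Pictures are saved under pics/ and viewed, and the job is handed in when it is done.

```bash
ls; mkdir -p pics; python3 - <<'E'
from rig import monitor, vision, r
import cv2,numpy as np
print(monitor.sense()); print(r.grip_point_offset)
for n in("top","side"):
    p,d=vision.grab_frame(n); cv2.imwrite(f"pics/{n}0.png",p); np.save(f"pics/{n}0.npy",d)
    print(vision.camera_params(n))
E
```

```text
pics
{'clock': 0.0, 'qpos': array([-1.17040520e+00,  3.53618675e-01,  1.63413877e+00,  1.37810022e-05,
        1.15520304e+00, -2.41926186e-03]), 'qvel': array([ 5.48350460e-04, -4.97731532e-04,  6.63406103e-04, -9.90907848e-05,
        6.54075813e-04, -7.27259406e-04]), 'joint_efforts': array([ 1.06516669e-03, -6.05235171e+01, -3.42059362e+01,  2.09445029e-04,
        9.19329061e-03, -2.36413854e-05]), 'eef_pos': array([ 244.8098762 , -574.53956209,  230.5781064 ]), 'tcp_rot': array([-3.14157674e+00,  1.36779777e-03, -1.16799150e+00]), 'contact_force': array([ 0.19317814, -0.79799749,  0.43899573]), 'wrist_torque': array([-0.01207551, -0.00380652,  0.00432742]), 'opening': 1.0027134461655713}
18.700000000000003
{'fx': 515.3188995294059, 'fy': 515.3188995294059, 'cx': 326.7748436894223, 'cy': 233.9116709736377, 'distortion': array([-0.11683112,  0.        ,  0.        ,  0.        ,  0.        ]), 'R': array([[ 0.01709402, -0.9998299 , -0.00692589],
       [-0.99174017, -0.01607423, -0.12725196],
       [ 0.12711899,  0.00904393, -0.99184624]]), 't': array([1.11350853e-01, 5.82899639e+02, 9.87632966e+02])}
{'fx': 550.1045716700335, 'fy': 550.1045716700335, 'cx': 326.729303077793, 'cy': 238.07303288872922, 'distortion': array([-0.06881405,  0.        ,  0.        ,  0.        ,  0.        ]), 'R': array([[ 0.9999079 ,  0.00956317,  0.00962966],
       [ 0.01315944, -0.5096872 , -0.86025914],
       [-0.00331869,  0.86030663, -0.5097661 ]]), 't': array([-562.36560019,   53.56348638, 1070.31102266])}
```

View pics/top0.png

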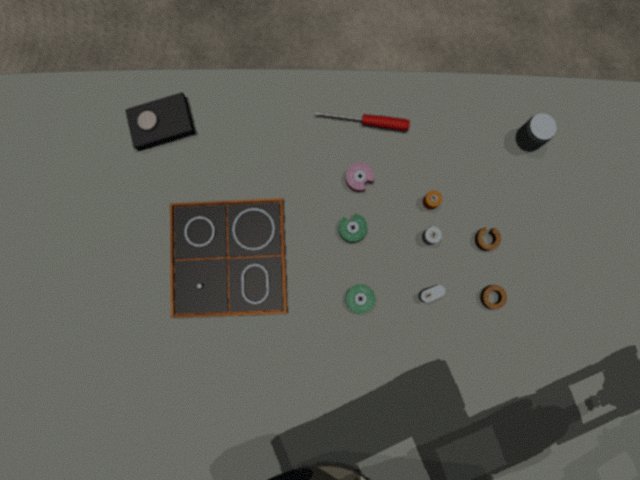

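View pics/side0.png

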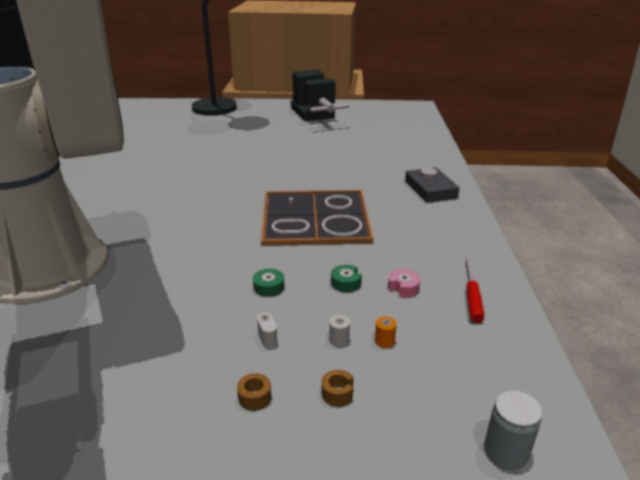

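```bash
cat > h.py <<'E'
import cv2,numpy as np
from rig import vision
def ray(n,uv,z):
    c=vision.camera_params(n);K=np.array([[c['fx'],0,c['cx']],[0,c['fy'],c['cy']],[0,0,1]])
    p=cv2.undistortPoints(np.array(uv,float).reshape(-1,1,2),K,np.array(c['distortion'])).reshape(-1,2)
    R=np.array(c['R']);t=np.array(c['t']);o=-R.T@t
    d=np.c_[p,np.ones(len(p))]@R
    s=(z-o[2])/d[:,2]
    return (o+d*s[:,None])[:,:2]
def cloud(n,depth):
    v,u=np.mgrid[0:480,0:640];c=vision.camera_params(n);K=np.array([[c['fx'],0,c['cx']],[0,c['fy'],c['cy']],[0,0,1]])
    p=cv2.undistortPoints(np.c_[u.ravel(),v.ravel()].astype(float).reshape(-1,1,2),K,np.array(c['distortion'])).reshape(-1,2)
    P=np.c_[p,np.ones(len(p))]*depth.reshape(-1,1)
    return ((P-np.array(c['t']))@np.array(c['R'])).reshape(480,640,3)
E
python3 - <<'E'
from h import *
p=cv2.imread("pics/top0.png");d=np.load("pics/top0.npy")
a=cv2.resize(p[160:330,330:520],None,fx=4,fy=3.5,interpolation=cv2.INTER_CUBIC)[:600]
a=cv2.resize(p[165:315,335:515],None,fx=4,fy=4,interpolation=cv2.INTER_CUBIC);cv2.imwrite("pics/c1.png",a)
a=cv2.resize(p[190:325,160:300],None,fx=4.4,fy=4.4,interpolation=cv2.INTER_CUBIC);cv2.imwrite("pics/c2.png",a)
W=cloud("top",d)
for u,v in[(352,228),(360,299),(488,239),(478,239),(432,236),(432,294),(400,260),(200,260),(258,240),(430,200)]:print(u,v,W[v,u].round(1))
E
```

```text
352 228 [597.4 -40.8  23.5]
360 299 [455.3 -58.2  26. ]
488 239 [ 582.1 -324.5    2. ]
478 239 [ 578.9 -296.6   25.6]
432 236 [ 582.  -200.1   37.2]
432 294 [ 466.9 -200.1   33.7]
400 260 [ 536.5 -141.7   -5. ]
200 260 [528.6 270.    5.1]
258 240 [571.9 151.    6.7]
430 200 [ 654.9 -196.7   37.8]
```

View pics/c1.png

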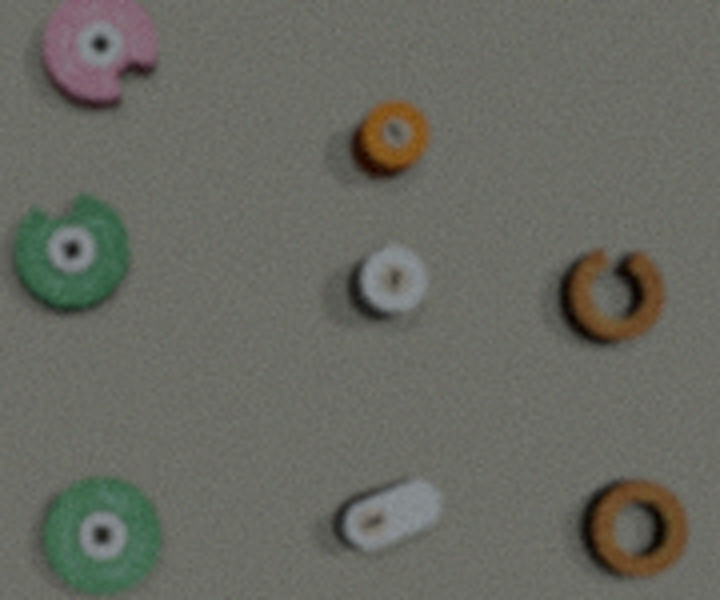

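View pics/c2.png

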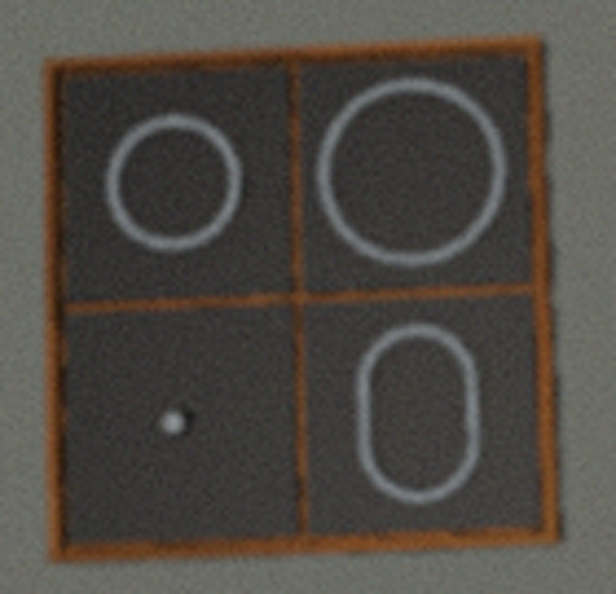

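```bash
cat > meas.py <<'E'
from h import *
from scipy.optimize import least_squares
def region(m,u,v,r=22):
    k=np.zeros_like(m);k[max(0,v-r):v+r,max(0,u-r):u+r]=m[max(0,v-r):v+r,max(0,u-r):u+r];return k
def circ(xy,R):
    f=lambda c:np.hypot(*(xy-c).T)-R
    s=least_squares(f,xy.mean(0),loss='soft_l1',f_scale=1.0);return s.x,np.abs(s.fun).mean()
E
cat > m1.py <<'E'
from meas import *
p=cv2.imread("pics/top0.png");hsv=cv2.cvtColor(p,cv2.COLOR_BGR2HSV);H,S,V=[hsv[...,i].astype(int) for i in range(3)]
def cont(m):
    c,_=cv2.findContours(m.astype(np.uint8),cv2.RETR_EXTERNAL,cv2.CHAIN_APPROX_NONE);c=max(c,key=cv2.contourArea);return c.reshape(-1,2)
g=(H>60)&(H<95)&(S>70); o=(H>5)&(H<25)&(S>90); w=(V>135)&(S<60)
o2=o&(V>75)
for nm,m,u,v,z,R in[("nw",g&(V>70),352,228,24,29),("pw",g&(V>70),360,299,24,29),("sc",o2,488,239,26,24),("pc",o2,494,297,26,24),("rc",w,432,236,40,17)]:
    c=cont(region(m,u,v,20)); xy=ray("top",c,z); print(nm,len(c),c.mean(0).round(1),*circ(xy,R),"box",np.ptp(xy,0).round(1))
# hub
for u,v in((352,228),(360,299)):
    k=region((V>130)&(S<60),u,v,9); ys,xs=np.nonzero(k); print("hub",len(xs),ray("top",[[xs.mean(),ys.mean()]],24))
c=cont(region(w,432,294,20)); xy=ray("top",c,36).astype(np.float32); r=cv2.minAreaRect(xy); print("oval",r, cv2.boxPoints(r).round(1).tolist())
M=cv2.fitEllipse(xy);print(M, xy.mean(0))
# gap directions
k=region(g,352,228,20);ys,xs=np.nonzero(k);a=ray("top",np.c_[xs,ys],24).mean(0);print("nw centroid",a)
k=region(o2,488,239,20);ys,xs=np.nonzero(k);a=ray("top",np.c_[xs,ys],26).mean(0);print("sc centroid",a)
# tray
for nm,u,v,h in(("large",253,229,24),("small",200,231,18),("oval",255,284,24),("post",199,286,6)):
    k=region((V>(95 if nm!="post" else 110))&(S<60),u,v,h);c=cont(k);ys,xs=np.nonzero(k)
    z=14 if nm!="post" else 23
    xy=ray("top",c,z).astype(np.float32);print(nm,len(xs),cv2.minAreaRect(xy),"all",ray("top",np.c_[xs,ys],z).mean(0))
k=o.copy();k[:,310:]=0
r=cv2.minAreaRect(ray("top",cont(cv2.morphologyEx(k.astype(np.uint8),cv2.MORPH_CLOSE,np.ones((7,7)))),14).astype(np.float32));print("tray",r)
E
python3 m1.py
```

```text
nw 80 [352.8 227.7] [598.25910337 -42.02706579] 2.6687447099266572 box [55.2 54.6]
pw 78 [360.  298.5] [456.29710064 -58.25201667] 1.6031053502872343 box [53.7 55.8]
sc 97 [489.1 238.5] [ 582.67058834 -319.40588474] 4.120042227588955 box [43.2 45.8]
pc 65 [494.8 296.7] [ 462.96099179 -329.12748243] 1.1455520993662398 box [46.  45.3]
rc 40 [433.2 234.4] [ 587.03331574 -199.33202026] 3.405634144408134 box [26.3 28.1]
hub 43 [[600.2283936  -42.12237915]]
hub 56 [[456.22723957 -59.40386369]]
oval ((471.15911865234375, -207.8650360107422), (19.30514907836914, 29.911479949951172), 23.513683319091797) [[456.29998779296875, -198.0], [468.29998779296875, -225.39999389648438], [486.0, -217.6999969482422], [474.0, -190.3000030517578]]
((471.21044921875, -207.54122924804688), (20.25404167175293, 32.372711181640625), 23.670637130737305) [ 471.18378 -206.57594]
nw centroid [595.63345573 -42.36955544]
sc centroid [ 579.23632254 -319.48899597]
large 286 ((594.2547607421875, 160.5511474609375), (85.33094787597656, 85.17797088623047), 46.64061737060547) all [594.06700678 160.95704576]
small 188 ((587.6493530273438, 272.6531982421875), (62.322853088378906, 60.504825592041016), 64.70262908935547) all [587.72061128 272.75124298]
oval 259 ((482.6849365234375, 154.24832153320312), (78.72640991210938, 54.8983154296875), 1.6737258434295654) all [483.40918718 153.75794843]
post 11 ((475.83575439453125, 266.1429138183594), (5.7894511222839355, 5.673842906951904), 47.424869537353516) all [475.76827034 265.87968277]
tray ((535.075439453125, 212.81082153320312), (236.4001922607422, 237.21337890625), 3.4592652320861816)
```

```bash
cat > m2.py <<'E'
from m1 import *
print('----')
print("bg",np.median(V[250:280,380:420]), V[290:300,420:446].tolist())
b=cv2.GaussianBlur(p,(3,3),0).max(2)
for t in(115,120,125,130):
  c=cont(region(b>t,432,236,20));xy=ray("top",c,40);print(t,"rc",circ(xy,17),np.ptp(xy,0))
  c=cont(region(b>t,432,294,20));xy=ray("top",c,36).astype(np.float32);print(cv2.minAreaRect(xy))
# side view
q=cv2.imread("pics/side0.png");a=cv2.resize(q[260:420,230:420],None,fx=4,fy=3.75,interpolation=cv2.INTER_CUBIC);cv2.imwrite("pics/c3.png",a)
E
python3 m2.py | sed '1,/----/d'
```

```text
bg 109.0 [[89, 67, 61, 67, 82, 101, 121, 134, 140, 142, 142, 141, 144, 142, 140, 137, 141, 141, 143, 146, 143, 140, 145, 141, 125, 122], [63, 50, 71, 108, 120, 129, 134, 134, 138, 136, 138, 140, 147, 139, 142, 144, 140, 144, 137, 140, 138, 141, 143, 140, 134, 115], [47, 61, 100, 127, 136, 134, 130, 131, 136, 132, 123, 136, 143, 142, 142, 140, 145, 141, 139, 138, 139, 142, 142, 143, 133, 121], [40, 79, 120, 137, 129, 122, 126, 127, 126, 111, 116, 129, 134, 141, 141, 141, 140, 145, 142, 142, 144, 138, 142, 141, 124, 112], [54, 95, 136, 135, 128, 126, 114, 105, 95, 89, 104, 122, 137, 144, 139, 134, 142, 140, 140, 145, 144, 143, 140, 132, 120, 111], [53, 102, 137, 133, 125, 118, 108, 86, 77, 76, 104, 121, 136, 141, 147, 140, 140, 142, 144, 148, 138, 140, 127, 123, 114, 105], [64, 104, 137, 134, 125, 111, 98, 92, 97, 111, 127, 129, 135, 139, 140, 145, 146, 140, 138, 141, 131, 120, 115, 111, 104, 104], [61, 99, 130, 142, 130, 119, 112, 118, 123, 124, 128, 135, 141, 141, 140, 140, 141, 134, 131, 124, 114, 108, 110, 106, 102, 110], [51, 89, 127, 143, 137, 129, 125, 129, 131, 130, 135, 137, 1
[... 325 characters left out ...]
03.11520385742188), (23.677526473999023, 50.01533889770508), 26.791589736938477)
120 rc (array([ 586.10170075, -202.81762633]), np.float64(2.1093793661238456)) [30.21477453 30.17155441]
((468.5585021972656, -202.87841796875), (22.287723541259766, 48.454383850097656), 24.256689071655273)
125 rc (array([ 585.30896611, -203.95247592]), np.float64(2.709345502665094)) [28.23333718 28.18949396]
((468.539306640625, -202.898193359375), (21.03710174560547, 46.45816421508789), 26.697790145874023)
130 rc (array([ 583.91114607, -199.67446319]), np.float64(3.2480858870099247)) [28.16823628 26.17097946]
((468.5211181640625, -201.91148376464844), (20.147552490234375, 44.649024963378906), 26.71909523010254)
```

```bash
sleep 4;ls pics
```

```text
c1.png
c2.png
c3.png
side0.npy
side0.png
top0.npy
top0.png
```

View pics/c3.png

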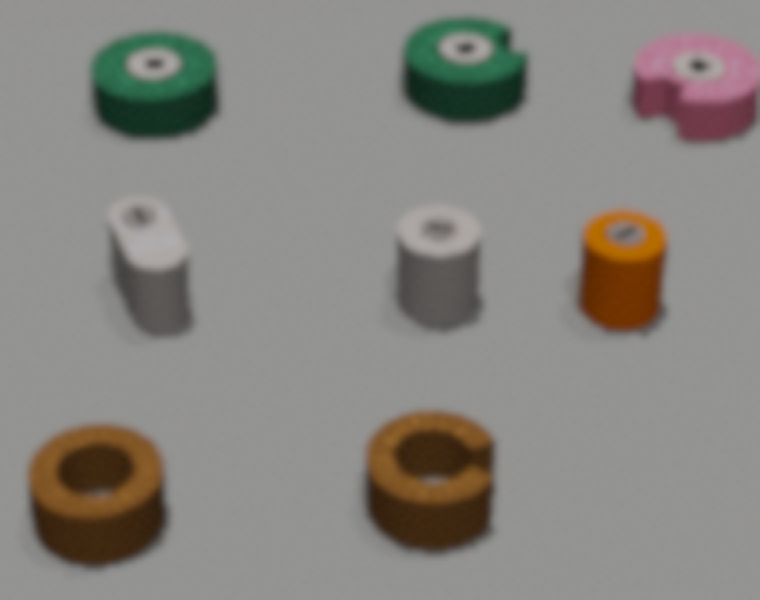

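```bash
cat > go.py <<'E'
import sys,numpy as np
from scipy.spatial.transform import Rotation as Ro
from rig import monitor
s=monitor.sense();p=s['eef_pos'];R=Ro.from_euler('xyz',s['tcp_rot'])
x,y,z,yaw=map(float,sys.argv[1:5]);T=Ro.from_euler('xyz',[np.pi,0,yaw])
d=R.inv().apply(np.array([x,y,z])-p);w=(R.inv()*T).as_rotvec()
print("pos",p.round(1),"rot",s['tcp_rot'].round(3),"q",s['qpos'].round(2),"F",s['contact_force'].round(1),"op",round(float(s['opening']),3),"t",s['clock'])
print("dp",d.round(1),"ang",w.round(3),"rows>=",np.linalg.norm(d)/41.7,np.degrees(np.linalg.norm(w))/7.16)
E
python3 go.py 582 -319.5 120 -1.5708
python3 - <<'E'
from h import *
for n,uv,z in(("sc",(338,381.9),26),("nw",(346.5,272.8),24),("rc",(340,321.3),40),("pc",(254.2,384.5),26)):print(n,ray("side",[uv],z))
E
```

```text
pos [ 244.8 -574.6  230.6] rot [-3.142e+00  1.000e-03 -1.168e+00] q [-1.17  0.35  1.63  0.    1.16 -0.  ] F [-0.9  0.4  0.5] op 0.999 t 0.1
dp [-102.4 -410.2  110.8] ang [0.    0.001 0.403] rows>= 10.480639770116918 3.2227996737075486
sc [[ 581.25069404 -323.97300618]]
nw [[599.17830279 -45.90431503]]
rc [[ 585.04261917 -206.16487231]]
pc [[ 463.14515882 -331.58332454]]
```

```bash
python3 -m inch '[{"dp":[-102,-410,110],"angular":[0,0,0.4],"fingers":0},{"dp":[-102,-410,110],"angular":[0,0,0.4],"fingers":0},{"dp":[-102,-410,110],"angular":[0,0,0.4],"fingers":0},{"dp":[-102,-410,110],"angular":[0,0,0.4],"fingers":0},{"dp":[-102,-410,110],"angular":[0,0,0.4],"fingers":0},{"dp":[-102,-410,110],"angular":[0,0,0.4],"fingers":0},{"dp":[-102,-410,110],"angular":[0,0,0.4],"fingers":0},{"dp":[-102,-410,110],"angular":[0,0,0.4],"fingers":0},{"dp":[-102,-410,110],"angular":[0,0,0.4],"fingers":0},{"dp":[-102,-410,110],"angular":[0,0,0.4],"fingers":0},{"dp":[-102,-410,110],"angular":[0,0,0.4],"fingers":0},{"dp":[-102,-410,110],"angular":[0,0,0.4],"fingers":0}]' 30; python3 go.py 582 -320.5 50 -1.5708
```

```text
clock: 1.1
eef_pos: [585.0, -316.6, 119.2]
tcp_rot: [3.141, 0.002, -1.564]
contact_force: [-0.4, 0.0, 0.4]
opening: 0.999
pos [ 585.  -316.6  119.2] rot [ 3.141e+00  2.000e-03 -1.564e+00] q [-0.5   0.53  1.63  0.    0.99  1.06] F [-0.4  0.   0.4] op 0.999 t 1.1
dp [ 4.   2.9 69.2] ang [0.001 0.002 0.006] rows>= 1.6645784327313027 0.05444147302426222
```

```bash
python3 -m inch '[{"dp":[4,3,35],"angular":[0,0,0],"fingers":0},{"dp":[4,3,70],"angular":[0,0,0],"fingers":0},{"dp":[4,3,70],"angular":[0,0,0],"fingers":0},{"dp":[4,3,70],"angular":[0,0,0],"fingers":0}]'; python3 go.py 582 -320.5 8 -1.5708
python3 - <<'E'
from h import *
p,d=vision.grab_frame("side");cv2.imwrite("pics/s1.png",cv2.resize(p[230:430,230:450],None,fx=3,fy=3,interpolation=cv2.INTER_CUBIC))
p,d=vision.grab_frame("top");cv2.imwrite("pics/t1.png",cv2.resize(p[170:320,400:600],None,fx=4,fy=4,interpolation=cv2.INTER_CUBIC))
E
```

```text
clock: 1.43
eef_pos: [577.2, -324.0, 49.8]
tcp_rot: [3.137, 0.002, -1.568]
contact_force: [-0.9, -0.3, 0.7]
opening: 1.004
pos [ 577.2 -324.    49.8] rot [ 3.137e+00  2.000e-03 -1.568e+00] q [-0.51  0.61  1.67 -0.    0.87  1.05] F [-0.9 -0.3  0.7] op 1.004 t 1.4333
dp [-3.4 -5.  41.8] ang [0.004 0.002 0.002] rows>= 1.0116349644560403 0.04298631621692356
```

View pics/s1.png

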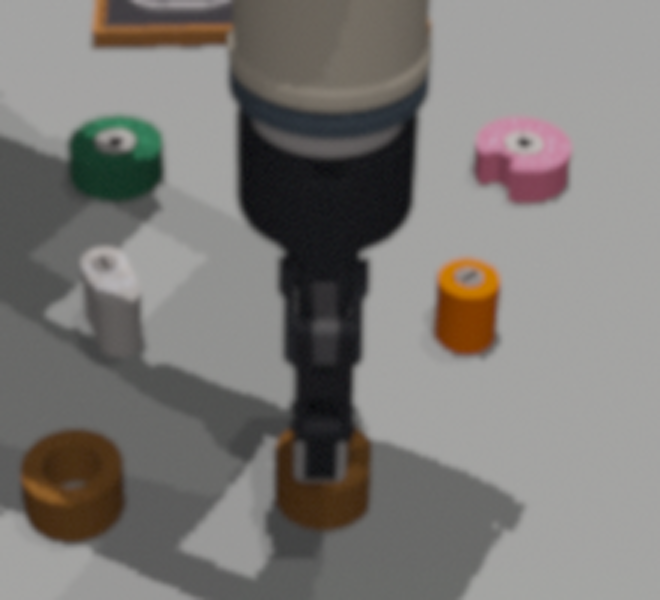

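View pics/t1.png

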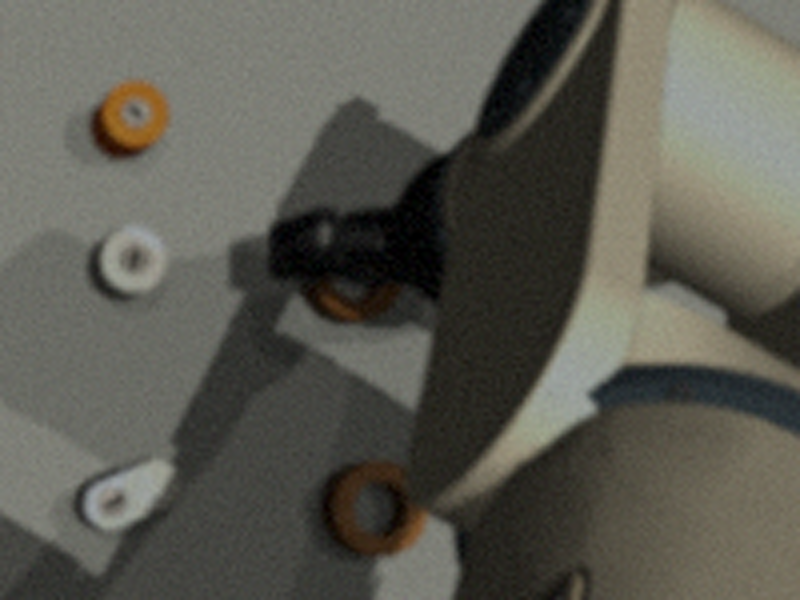

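```bash
python3 go.py 582 -320.5 5 -1.5708; python3 -m inch '[{"dp":[-3,-5,20],"angular":[0,0,0],"fingers":0},{"dp":[-3,-5,30],"angular":[0,0,0],"fingers":0},{"dp":[-3,-5,30],"angular":[0,0,0],"fingers":0},{"dp":[-3,-5,30],"angular":[0,0,0],"fingers":0},{"dp":[-3,-5,30],"angular":[0,0,0],"fingers":0}]'; python3 go.py 582 -320.5 5 -1.5708
```

```text
pos [ 579.7 -325.3   52.9] rot [-3.140e+00 -1.000e-03 -1.569e+00] q [-0.51  0.61  1.66 -0.    0.87  1.05] F [1.3 0.4 0.3] op 1.005 t 1.5333
dp [-4.8 -2.2 47.9] ang [-0.001 -0.001  0.002] rows>= 1.1568012896807773 0.021824529478802476
clock: 1.95
eef_pos: [584.6, -321.9, 22.5]
tcp_rot: [-3.141, -0.001, -1.568]
contact_force: [-0.2, -0.5, 1.0]
opening: 1.0
pos [ 584.6 -321.9   22.5] rot [-3.141e+00 -1.000e-03 -1.568e+00] q [-0.51  0.65  1.67 -0.    0.82  1.06] F [-0.2 -0.5  1. ] op 1.0 t 1.95
dp [-1.4  2.6 17.5] ang [-0.001 -0.001  0.003] rows>= 0.4252985548535278 0.023773911729955733
```

```bash
python3 -m inch '[{"dp":[-1,3,10],"angular":[0,0,0],"fingers":0},{"dp":[-1,3,17],"angular":[0,0,0],"fingers":0},{"dp":[-1,3,17],"angular":[0,0,0],"fingers":0},{"dp":[-1,3,17],"angular":[0,0,0],"fingers":80},{"dp":[-1,3,17],"angular":[0,0,0],"fingers":150},{"dp":[-1,3,17],"angular":[0,0,0],"fingers":255},{"dp":[-1,3,17],"angular":[0,0,0],"fingers":255},{"dp":[-1,3,17],"angular":[0,0,0],"fingers":255},{"dp":[-1,3,17],"angular":[0,0,0],"fingers":255},{"dp":[-1,3,17],"angular":[0,0,0],"fingers":255},{"dp":[-1,3,17],"angular":[0,0,0],"fingers":255},{"dp":[-1,3,17],"angular":[0,0,0],"fingers":255}]' 40; python3 go.py 582 -320.5 120 -1.5708
```

```text
clock: 2.95
eef_pos: [581.6, -320.6, 4.8]
tcp_rot: [-3.141, -0.0, -1.568]
contact_force: [-0.5, -0.1, 5.2]
opening: 0.547
pos [ 581.6 -320.6    4.8] rot [-3.141 -0.    -1.568] q [-0.51  0.67  1.68  0.    0.79  1.06] F [-0.5 -0.1  5.2] op 0.547 t 2.95
dp [  -0.    -0.5 -115.2] ang [-0.001 -0.     0.003] rows>= 2.7628143051735674 0.022794895314552893
```

```bash
python3 -m inch '[{"dp":[0,0,-15],"angular":[0,0,0],"fingers":255},{"dp":[0,0,-45],"angular":[0,0,0],"fingers":255},{"dp":[0,0,-80],"angular":[0,0,0],"fingers":255},{"dp":[0,0,-80],"angular":[0,0,0],"fingers":255},{"dp":[0,0,-80],"angular":[0,0,0],"fingers":255}]'; python3 go.py 475.9 265.5 85 -1.5708
python3 - <<'E'
from h import *
p,d=vision.grab_frame("side");cv2.imwrite("pics/s2.png",cv2.resize(p[180:430,230:450],None,fx=2.4,fy=2.4,interpolation=cv2.INTER_CUBIC))
E
```

```text
clock: 3.37
eef_pos: [582.6, -321.3, 87.2]
tcp_rot: [-3.138, -0.002, -1.568]
contact_force: [-0.7, 0.6, -2.2]
opening: 0.548
pos [ 582.6 -321.3   87.2] rot [-3.138e+00 -2.000e-03 -1.568e+00] q [-0.51  0.56  1.65 -0.    0.92  1.06] F [-0.7  0.6 -2.2] op 0.548 t 3.3667
dp [-5.871e+02  1.051e+02  4.000e-01] ang [-0.004 -0.002  0.003] rows>= 14.302612109145006 0.04340604165292498
```

View pics/s2.png

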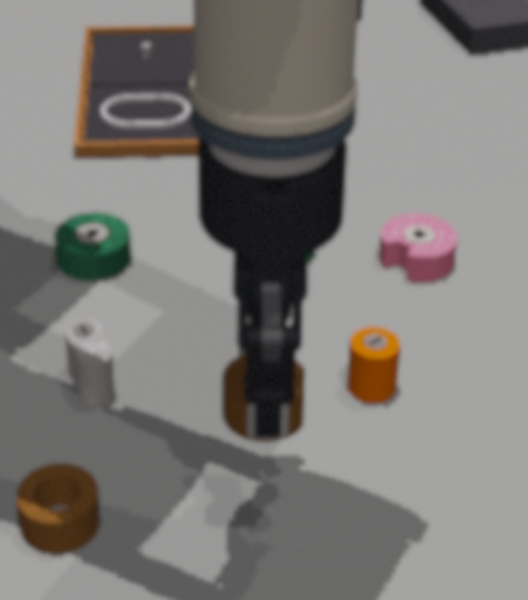

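```bash
python3 -m inch '[{"dp":[-20,4,0],"angular":[0,0,0],"fingers":255},{"dp":[-55,10,0],"angular":[0,0,0],"fingers":255},{"dp":[-95,17,0],"angular":[0,0,0],"fingers":255},{"dp":[-136,24,0],"angular":[0,0,0],"fingers":255},{"dp":[-177,31,0],"angular":[0,0,0],"fingers":255},{"dp":[-218,38,0],"angular":[0,0,0],"fingers":255},{"dp":[-259,46,0],"angular":[0,0,0],"fingers":255},{"dp":[-300,53,0],"angular":[0,0,0],"fingers":255},{"dp":[-341,60,0],"angular":[0,0,0],"fingers":255},{"dp":[-382,68,0],"angular":[0,0,0],"fingers":255},{"dp":[-423,75,0],"angular":[0,0,0],"fingers":255},{"dp":[-464,82,0],"angular":[0,0,0],"fingers":255}]'; python3 go.py 478.4 265.5 85 -1.5708
```

```text
clock: 4.42
eef_pos: [495.9, 144.8, 83.1]
tcp_rot: [3.139, -0.001, -1.568]
contact_force: [0.7, 0.2, -1.8]
opening: 0.55
pos [495.9 144.8  83.1] rot [ 3.139e+00 -1.000e-03 -1.568e+00] q [ 0.28  0.39  1.98 -0.    0.78  1.85] F [ 0.7  0.2 -1.8] op 0.55 t 4.4167
dp [-120.7   17.1   -2. ] ang [ 0.003 -0.001  0.003] rows>= 2.9248609759126065 0.030740308474558425
```

```bash
python3 -m inch '[{"dp":[-40,6,0],"angular":[0,0,0],"fingers":255},{"dp":[-80,12,0],"angular":[0,0,0],"fingers":255},{"dp":[-110,17,0],"angular":[0,0,0],"fingers":255},{"dp":[-121,17,15],"angular":[0,0,0],"fingers":255},{"dp":[-121,17,25],"angular":[0,0,0],"fingers":255},{"dp":[-121,17,25],"angular":[0,0,0],"fingers":255},{"dp":[-121,17,25],"angular":[0,0,0],"fingers":255}]'; 
python3 - <<'E'
from h import *
p,d=vision.grab_frame("side");cv2.imwrite("pics/s3.png",cv2.resize(p[120:270,220:400],None,fx=4,fy=4,interpolation=cv2.INTER_CUBIC))
p,d=vision.grab_frame("top");cv2.imwrite("pics/t3.png",cv2.resize(p[190:340,130:310],None,fx=4,fy=4,interpolation=cv2.INTER_CUBIC))
E
python3 go.py 478.4 265.5 40 -1.5708
```

```text
clock: 5.0
eef_pos: [479.1, 262.9, 57.8]
tcp_rot: [3.138, -0.002, -1.568]
contact_force: [0.8, 0.3, -1.6]
opening: 0.55
pos [480.4 263.   59.1] rot [ 3.141e+00 -1.000e-03 -1.569e+00] q [ 0.5   0.46  1.93 -0.    0.75  2.07] F [ 0.1  0.7 -1.6] op 0.548 t 5.1
dp [-2.5  2.  19.1] ang [ 0.001 -0.001  0.002] rows>= 0.4641373707871912 0.015546182900243993
```

View pics/s3.png

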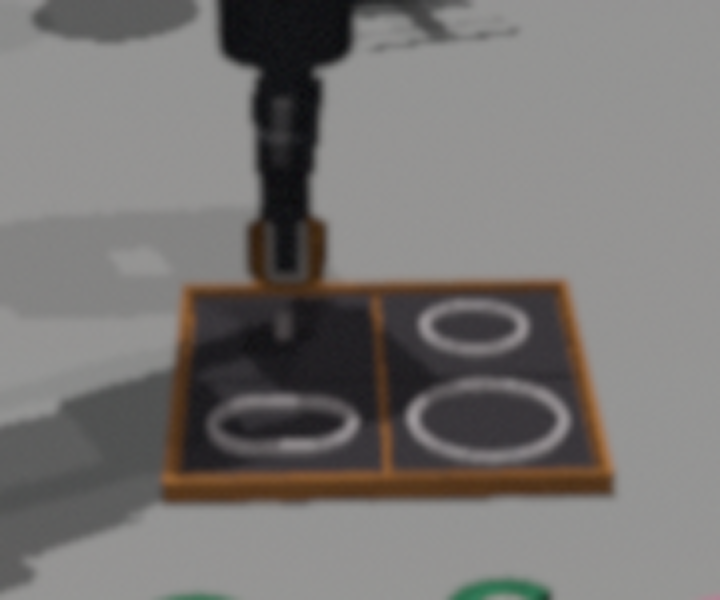

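View pics/t3.png

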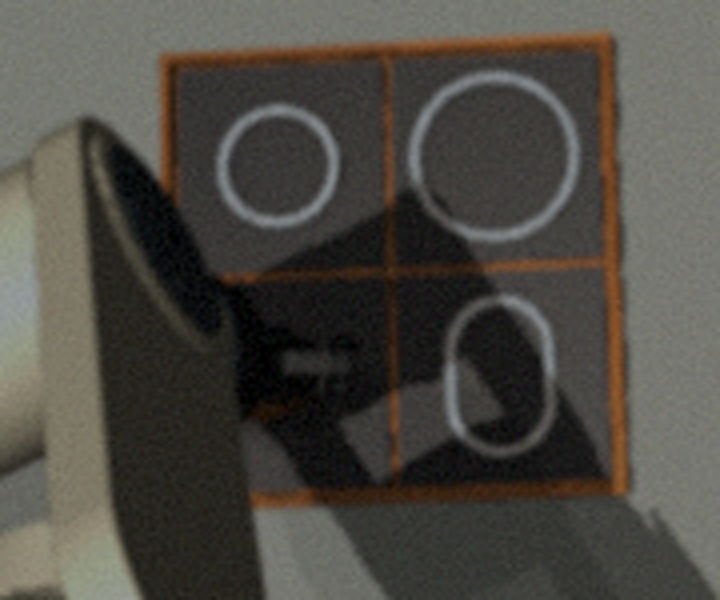

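```bash
python3 -m inch '[{"dp":[-2.5,2,0],"angular":[0,0,0],"fingers":255},{"dp":[-2.5,2,10],"angular":[0,0,0],"fingers":255},{"dp":[-2.5,2,20],"angular":[0,0,0],"fingers":255},{"dp":[-2.5,2,30],"angular":[0,0,0],"fingers":255},{"dp":[-2.5,2,37],"angular":[0,0,0],"fingers":255},{"dp":[-2.5,2,42],"angular":[0,0,0],"fingers":255},{"dp":[-2.5,2,42],"angular":[0,0,0],"fingers":255},{"dp":[-2.5,2,42],"angular":[0,0,0],"fingers":255}]';python3 go.py 478.4 265.5 14 -1.5708
```

```text
clock: 5.77
eef_pos: [478.3, 266.6, 16.8]
tcp_rot: [3.141, -0.0, -1.568]
contact_force: [-1.0, 0.3, -1.5]
opening: 0.552
pos [478.3 266.6  16.8] rot [ 3.141 -0.    -1.568] q [0.51 0.53 1.94 0.   0.67 2.07] F [-1.   0.3 -1.5] op 0.552 t 5.7667
dp [ 1.1 -0.1  2.8] ang [ 0.001 -0.     0.003] rows>= 0.0721026756700862 0.024088480717672285
```

Down the last 3 mm, release, then rise.

```bash
python3 -m inch '[{"dp":[1,0,1.5],"angular":[0,0,0],"fingers":255},{"dp":[1,0,2.5],"angular":[0,0,0],"fingers":255},{"dp":[1,0,3],"angular":[0,0,0],"fingers":255},{"dp":[1,0,3],"angular":[0,0,0],"fingers":255}]';python3 -m inch '[{"dp":[0,0,0],"angular":[0,0,0],"fingers":100},{"dp":[0,0,0],"angular":[0,0,0],"fingers":70},{"dp":[0,0,0],"angular":[0,0,0],"fingers":40},{"dp":[0,0,0],"angular":[0,0,0],"fingers":20},{"dp":[0,0,0],"angular":[0,0,0],"fingers":0},{"dp":[0,0,0],"angular":[0,0,0],"fingers":0},{"dp":[0,0,0],"angular":[0,0,0],"fingers":0}]'
python3 go.py 599.5 -43.5 110 -1.5708
```

```text
clock: 6.1
eef_pos: [478.6, 265.8, 14.4]
tcp_rot: [-3.141, 0.0, -1.568]
contact_force: [0.9, -0.2, -0.8]
opening: 0.547
clock: 6.68
eef_pos: [478.6, 265.8, 14.3]
tcp_rot: [-3.142, 0.0, -1.568]
contact_force: [-0.2, -0.4, 0.1]
opening: 1.003
pos [478.6 265.8  14.3] rot [-3.142  0.    -1.568] q [0.5  0.53 1.94 0.   0.66 2.07] F [-0.2 -0.4  0.1] op 1.003 t 6.6833
dp [ 309.7 -120.   -95.7] ang [-0.     0.     0.003] rows>= 8.288341773119758 0.022633856963460975
```

```bash
python3 -m inch '[{"dp":[0,0,-30],"angular":[0,0,0],"fingers":0},{"dp":[0,0,-65],"angular":[0,0,0],"fingers":0},{"dp":[0,0,-95],"angular":[0,0,0],"fingers":0},{"dp":[38,-15,-95],"angular":[0,0,0],"fingers":0},{"dp":[76,-29,-95],"angular":[0,0,0],"fingers":0},{"dp":[114,-44,-95],"angular":[0,0,0],"fingers":0},{"dp":[152,-59,-95],"angular":[0,0,0],"fingers":0},{"dp":[190,-74,-95],"angular":[0,0,0],"fingers":0},{"dp":[228,-88,-95],"angular":[0,0,0],"fingers":0},{"dp":[266,-103,-95],"angular":[0,0,0],"fingers":0},{"dp":[300,-116,-95],"angular":[0,0,0],"fingers":0},{"dp":[309,-120,-95],"angular":[0,0,0],"fingers":0}]'
python3 - <<'E'
from h import *
p,d=vision.grab_frame("side");cv2.imwrite("pics/s4.png",cv2.resize(p[120:320,220:420],None,fx=3,fy=3,interpolation=cv2.INTER_CUBIC))
p,d=vision.grab_frame("top");cv2.imwrite("pics/t4.png",cv2.resize(p[180:330,160:360],None,fx=4,fy=4,interpolation=cv2.INTER_CUBIC))
E
python3 go.py 599.5 -43.5 50 -1.5708
```

```text
clock: 7.68
eef_pos: [601.2, -47.5, 109.6]
tcp_rot: [-3.14, -0.001, -1.571]
contact_force: [0.7, -0.1, 0.4]
opening: 0.995
pos [600.  -44.9 109.2] rot [-3.141 -0.    -1.571] q [-0.08  0.46  1.78 -0.    0.9   1.49] F [ 0.4  0.6 -0.8] op 0.997 t 7.7833
dp [-1.4  0.6 59.2] ang [-0. -0. -0.] rows>= 1.4195907710311504 0.004396564143894017
```

View pics/s4.png

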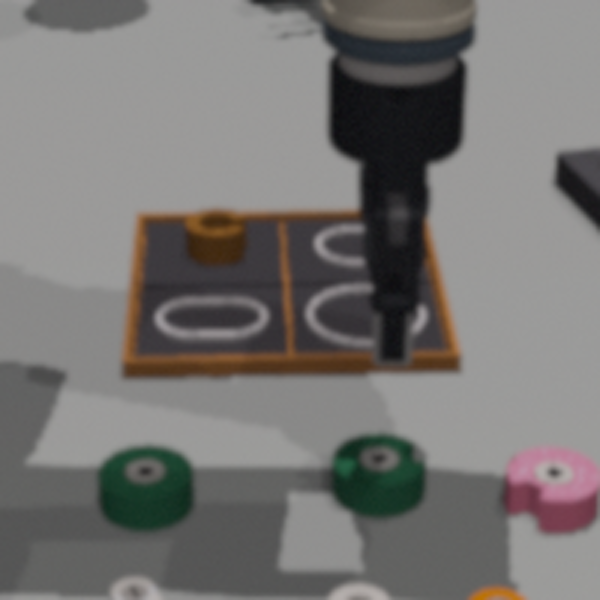

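View pics/t4.png

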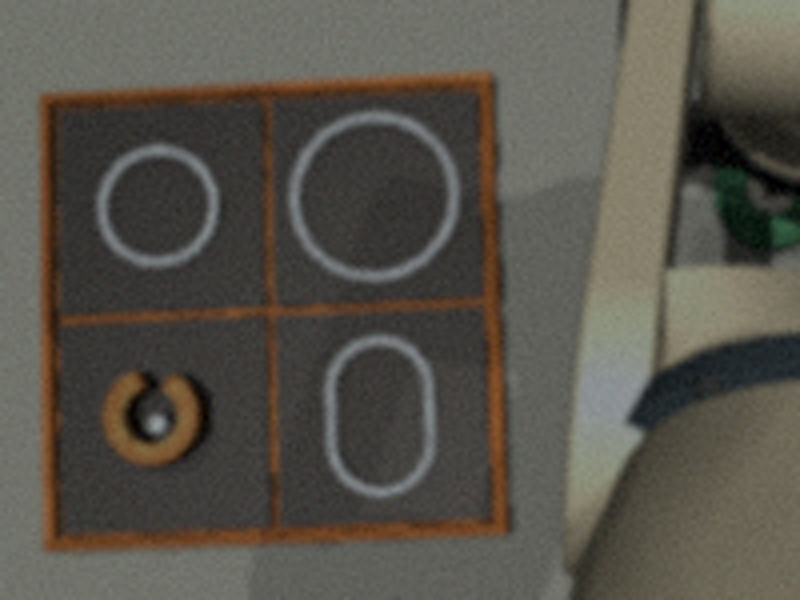

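```bash
python3 -m inch '[{"dp":[-1,1,30],"angular":[0,0,0],"fingers":0},{"dp":[-1,1,60],"angular":[0,0,0],"fingers":0},{"dp":[-1,1,80],"angular":[0,0,0],"fingers":0},{"dp":[-1,1,92],"angular":[0,0,0],"fingers":0},{"dp":[-1,1,98],"angular":[0,0,0],"fingers":0},{"dp":[-1,1,98],"angular":[0,0,0],"fingers":0},{"dp":[-1,1,98],"angular":[0,0,0],"fingers":0}]';python3 go.py 599.5 -43.5 3 -1.5708
```

```text
clock: 8.37
eef_pos: [598.8, -41.3, 11.9]
tcp_rot: [-3.141, 0.0, -1.567]
contact_force: [-0.2, 0.4, 1.0]
opening: 1.0
pos [598.8 -41.3  11.9] rot [-3.141  0.    -1.567] q [-0.07  0.59  1.83  0.    0.72  1.5 ] F [-0.2  0.4  1. ] op 1.0 t 8.3667
dp [ 2.2 -0.6  8.9] ang [-0.001  0.     0.003] rows>= 0.2207069279371279 0.027279976796502414
```

```bash
python3 -m inch '[{"dp":[1,0,5],"angular":[0,0,0],"fingers":0},{"dp":[1,0,8.5],"angular":[0,0,0],"fingers":0},{"dp":[1,0,8.5],"angular":[0,0,0],"fingers":30},{"dp":[1,0,8.5],"angular":[0,0,0],"fingers":60},{"dp":[1,0,8.5],"angular":[0,0,0],"fingers":90},{"dp":[1,0,8.5],"angular":[0,0,0],"fingers":160},{"dp":[1,0,8.5],"angular":[0,0,0],"fingers":255},{"dp":[1,0,8.5],"angular":[0,0,0],"fingers":255},{"dp":[1,0,8.5],"angular":[0,0,0],"fingers":255},{"dp":[1,0,8.5],"angular":[0,0,0],"fingers":255},{"dp":[1,0,8.5],"angular":[0,0,0],"fingers":255}]' 40;python3 -m inch '[{"dp":[0,0,-10],"angular":[0,0,0],"fingers":255},{"dp":[0,0,-35],"angular":[0,0,0],"fingers":255},{"dp":[0,0,-60],"angular":[0,0,0],"fingers":255},{"dp":[0,0,-70],"angular":[0,0,0],"fingers":255},{"dp":[0,0,-70],"angular":[0,0,0],"fingers":255},{"dp":[0,0,-70],"angular":[0,0,0],"fingers":255}]'
python3 - <<'E'
from h import *
p,d=vision.grab_frame("side");cv2.imwrite("pics/s5.png",cv2.resize(p[150:330,240:440],None,fx=3,fy=3,interpolation=cv2.INTER_CUBIC))
E
python3 go.py 594.3 160.4 73 -1.5708
```

```text
clock: 9.28
eef_pos: [598.6, -43.0, 3.5]
tcp_rot: [-3.141, -0.0, -1.568]
contact_force: [-2.4, -0.4, 5.4]
opening: 0.665
clock: 9.78
eef_pos: [598.6, -42.9, 73.1]
tcp_rot: [-3.14, -0.0, -1.568]
contact_force: [0.3, 0.5, -2.7]
opening: 0.664
pos [597.9 -42.9  72.1] rot [ 3.141  0.    -1.568] q [-0.07  0.5   1.81  0.    0.83  1.49] F [-0.1 -0.1 -1.9] op 0.668 t 9.8333
dp [-203.3    3.    -0.9] ang [0.001 0.    0.003] rows>= 4.874989995112295 0.02276269992795721
```

View pics/s5.png

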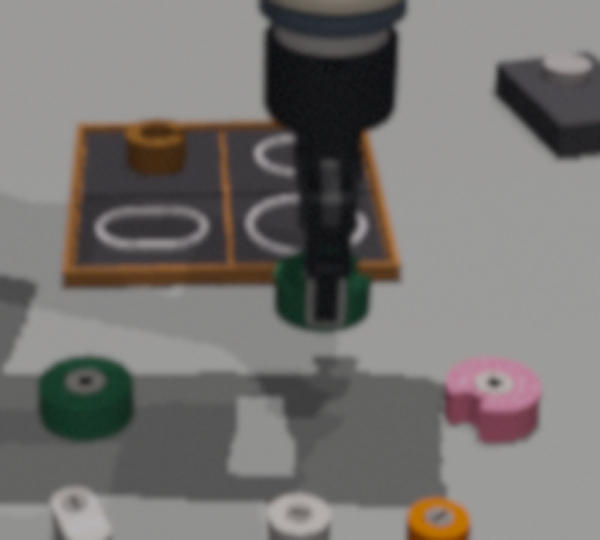

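```bash
python3 -m inch '[{"dp":[-20,0,0],"angular":[0,0,0],"fingers":255},{"dp":[-55,1,0],"angular":[0,0,0],"fingers":255},{"dp":[-95,1,0],"angular":[0,0,0],"fingers":255},{"dp":[-135,2,0],"angular":[0,0,0],"fingers":255},{"dp":[-170,2,0],"angular":[0,0,0],"fingers":255},{"dp":[-195,2,0],"angular":[0,0,0],"fingers":255},{"dp":[-203,2,0],"angular":[0,0,0],"fingers":255},{"dp":[-203,2,15],"angular":[0,0,0],"fingers":255},{"dp":[-203,2,30],"angular":[0,0,0],"fingers":255},{"dp":[-203,2,30],"angular":[0,0,0],"fingers":255},{"dp":[-203,2,30],"angular":[0,0,0],"fingers":255},{"dp":[-203,2,30],"angular":[0,0,0],"fingers":255}]'
python3 - <<'E'
from h import *
p,d=vision.grab_frame("side");cv2.imwrite("pics/s6.png",cv2.resize(p[130:270,240:400],None,fx=4,fy=4,interpolation=cv2.INTER_CUBIC))
E
python3 go.py 595.3 160.4 13 -1.5708
```

```text
clock: 10.83
eef_pos: [595.7, 159.6, 42.5]
tcp_rot: [3.141, -0.0, -1.569]
contact_force: [0.7, 0.4, -2.2]
opening: 0.664
pos [596.1 159.7  43. ] rot [-3.142 -0.    -1.569] q [ 0.26  0.57  1.78 -0.    0.8   1.83] F [ 0.1 -0.5 -1.9] op 0.667 t 10.8833
dp [-0.8  0.8 30. ] ang [-0.    -0.     0.002] rows>= 0.7198444873371087 0.01795661201386556
```

View pics/s6.png

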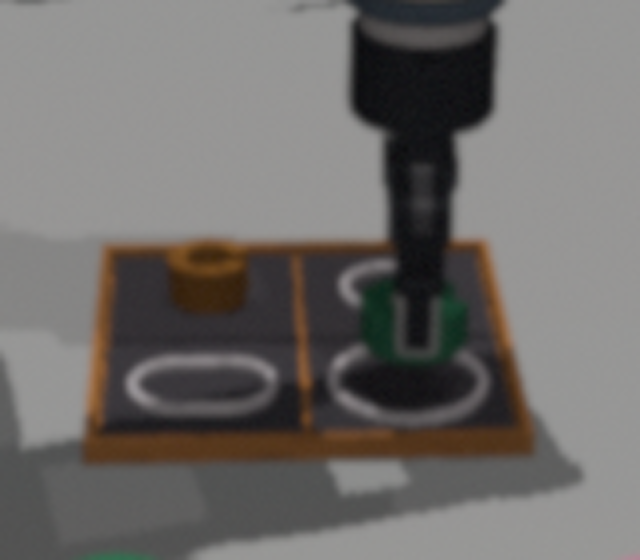

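```bash
python3 -m inch '[{"dp":[-1,2,8],"angular":[0,0,0],"fingers":255},{"dp":[-1,2,16],"angular":[0,0,0],"fingers":255},{"dp":[-1,2,22],"angular":[0,0,0],"fingers":255},{"dp":[-1,2,26],"angular":[0,0,0],"fingers":255},{"dp":[-1,2,28],"angular":[0,0,0],"fingers":255},{"dp":[-1,2,28],"angular":[0,0,0],"fingers":255},{"dp":[-1,2,28],"angular":[0,0,0],"fingers":255},{"dp":[-1,2,28],"angular":[0,0,0],"fingers":255}]';python3 go.py 595 160.4 12.5 -1.5708
```

```text
clock: 11.55
eef_pos: [594.1, 161.2, 15.0]
tcp_rot: [-3.141, 0.0, -1.568]
contact_force: [-0.4, 0.2, -1.4]
opening: 0.665
pos [594.1 161.2  15. ] rot [-3.141  0.    -1.568] q [0.26 0.61 1.79 0.   0.74 1.83] F [-0.4  0.2 -1.4] op 0.665 t 11.55
dp [ 0.8 -0.9  2.5] ang [-0.     0.     0.003] rows>= 0.06591551878886563 0.02256428365735416
```

```bash
python3 -m inch '[{"dp":[0.5,0,1.5],"angular":[0,0,0],"fingers":255},{"dp":[0.5,0,2.5],"angular":[0,0,0],"fingers":255},{"dp":[0.5,0,2.5],"angular":[0,0,0],"fingers":255},{"dp":[0.5,0,2.5],"angular":[0,0,0],"fingers":255}]';python3 -m inch '[{"dp":[0,0,0],"angular":[0,0,0],"fingers":75},{"dp":[0,0,0],"angular":[0,0,0],"fingers":55},{"dp":[0,0,0],"angular":[0,0,0],"fingers":35},{"dp":[0,0,0],"angular":[0,0,0],"fingers":10},{"dp":[0,0,0],"angular":[0,0,0],"fingers":0},{"dp":[0,0,0],"angular":[0,0,0],"fingers":0},{"dp":[0,0,-30],"angular":[0,0,0],"fingers":0},{"dp":[0,0,-65],"angular":[0,0,0],"fingers":0},{"dp":[0,0,-97],"angular":[0,0,0],"fingers":0},{"dp":[0,0,-97],"angular":[0,0,0],"fingers":0}]'
python3 go.py 585.5 -203.5 110 -1.5708
```

```text
clock: 11.88
eef_pos: [594.1, 160.6, 12.5]
tcp_rot: [-3.141, 0.0, -1.568]
contact_force: [-0.5, -0.8, 0.1]
opening: 0.664
clock: 12.72
eef_pos: [597.6, 161.6, 115.6]
tcp_rot: [-3.133, 0.002, -1.568]
contact_force: [1.7, -0.1, 0.4]
opening: 1.0
pos [597.6 161.6 115.6] rot [-3.133e+00  2.000e-03 -1.568e+00] q [0.26 0.47 1.75 0.   0.92 1.83] F [ 1.7 -0.1  0.4] op 1.0 t 12.7167
dp [365.1  13.2   4.6] ang [-0.009  0.002  0.003] rows>= 8.76186881554032 0.0773273417678281
```

```bash
python3 -m inch '[{"dp":[25,1,0],"angular":[0,0,0],"fingers":0},{"dp":[60,2,0],"angular":[0,0,0],"fingers":0},{"dp":[100,3,0],"angular":[0,0,0],"fingers":0},{"dp":[140,5,0],"angular":[0,0,0],"fingers":0},{"dp":[180,6,0],"angular":[0,0,0],"fingers":0},{"dp":[220,7,0],"angular":[0,0,0],"fingers":0},{"dp":[260,8,0],"angular":[0,0,0],"fingers":0},{"dp":[300,9,0],"angular":[0,0,0],"fingers":0},{"dp":[335,10,0],"angular":[0,0,0],"fingers":0},{"dp":[365,10,0],"angular":[0,0,0],"fingers":0},{"dp":[365,10,0],"angular":[0,0,0],"fingers":0},{"dp":[365,10,0],"angular":[0,0,0],"fingers":0}]'
python3 - <<'E'
from h import *
p,d=vision.grab_frame("side");cv2.imwrite("pics/s7.png",cv2.resize(p[130:360,220:420],None,fx=2.6,fy=2.6,interpolation=cv2.INTER_CUBIC))
p,d=vision.grab_frame("top");cv2.imwrite("pics/t7.png",cv2.resize(p[180:330,160:360],None,fx=4,fy=4,interpolation=cv2.INTER_CUBIC))
E
python3 go.py 585.5 -203.5 20 -1.5708
```

```text
clock: 13.72
eef_pos: [584.5, -205.9, 108.9]
tcp_rot: [3.141, 0.0, -1.571]
contact_force: [0.3, 0.5, -0.3]
opening: 1.002
pos [ 584.5 -203.7  108.9] rot [ 3.141e+00  1.000e-03 -1.568e+00] q [-0.34  0.48  1.74  0.    0.92  1.23] F [ 0.2  0.8 -0.3] op 1.0 t 13.8167
dp [-0.2 -1.  88.9] ang [0.001 0.001 0.003] rows>= 2.1308577624325293 0.021764568273613276
```

View pics/s7.png

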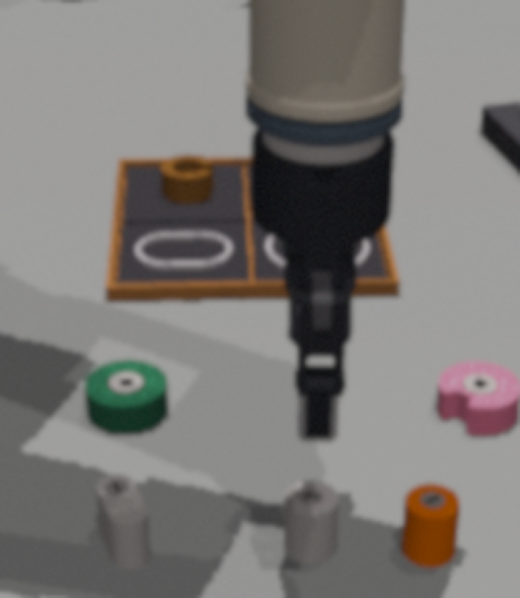

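View pics/t7.png

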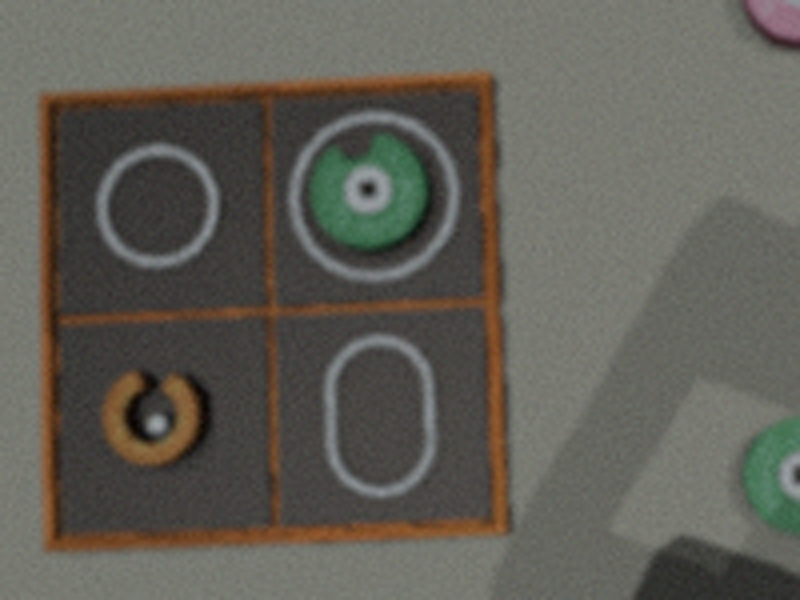

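```bash
python3 -m inch '[{"dp":[0,0,30],"angular":[0,0,0],"fingers":0},{"dp":[0,0,60],"angular":[0,0,0],"fingers":0},{"dp":[0,0,80],"angular":[0,0,0],"fingers":0},{"dp":[0,0,92],"angular":[0,0,0],"fingers":0},{"dp":[0,0,95],"angular":[0,0,0],"fingers":0},{"dp":[0,0,95],"angular":[0,0,0],"fingers":0},{"dp":[0,0,95],"angular":[0,0,0],"fingers":0}]';python3 go.py 584.5 -203.5 13 -1.5708
```

```text
clock: 14.4
eef_pos: [585.7, -204.1, 15.2]
tcp_rot: [-3.14, -0.0, -1.567]
contact_force: [-0.0, 0.5, -0.1]
opening: 1.0
pos [ 585.7 -204.1   15.2] rot [-3.14  -0.    -1.567] q [-0.34  0.61  1.78  0.    0.75  1.23] F [-0.   0.5 -0.1] op 1.0 t 14.4
dp [-0.6  1.2  2.2] ang [-0.001 -0.     0.004] rows>= 0.061822600492945766 0.029900327089986904
```

```bash
python3 -m inch '[{"dp":[0,1,2],"angular":[0,0,0],"fingers":40},{"dp":[0,1,2],"angular":[0,0,0],"fingers":80},{"dp":[0,1,2],"angular":[0,0,0],"fingers":110},{"dp":[0,1,2],"angular":[0,0,0],"fingers":140},{"dp":[0,1,2],"angular":[0,0,0],"fingers":180},{"dp":[0,1,2],"angular":[0,0,0],"fingers":255},{"dp":[0,1,2],"angular":[0,0,0],"fingers":255},{"dp":[0,1,2],"angular":[0,0,0],"fingers":255},{"dp":[0,1,2],"angular":[0,0,0],"fingers":255},{"dp":[0,1,2],"angular":[0,0,0],"fingers":255},{"dp":[0,1,2],"angular":[0,0,0],"fingers":255},{"dp":[0,1,2],"angular":[0,0,0],"fingers":255}]' 40;python3 go.py 587.7 272.4 83 -1.5708; python3 -m inch '[{"dp":[0,0,-10],"angular":[0,0,0],"fingers":255},{"dp":[0,0,-35],"angular":[0,0,0],"fingers":255},{"dp":[0,0,-60],"angular":[0,0,0],"fingers":255},{"dp":[0,0,-85],"angular":[0,0,0],"fingers":255},{"dp":[0,0,-85],"angular":[0,0,0],"fingers":255},{"dp":[0,0,-85],"angular":[0,0,0],"fingers":255}]'
python3 - <<'E'
from h import *
p,d=vision.grab_frame("side");cv2.imwrite("pics/s8.png",cv2.resize(p[180:380,240:440],None,fx=3,fy=3,interpolation=cv2.INTER_CUBIC))
E
python3 go.py 587.7 272.4 100 -1.5708
```

```text
clock: 15.4
eef_pos: [584.2, -204.5, 13.0]
tcp_rot: [-3.141, -0.0, -1.568]
contact_force: [-1.3, 1.7, 4.5]
opening: 0.385
pos [ 584.2 -204.5   13. ] rot [-3.141 -0.    -1.568] q [-0.34  0.61  1.78  0.    0.74  1.23] F [-1.3  1.7  4.5] op 0.385 t 15.4
dp [-476.9   -4.9  -70. ] ang [-0.001 -0.     0.003] rows>= 11.55955970930408 0.02192140798400517
clock: 15.9
eef_pos: [584.8, -204.8, 99.1]
tcp_rot: [-3.139, -0.001, -1.568]
contact_force: [-0.1, 0.3, -3.0]
opening: 0.386
pos [ 583.8 -204.4   97.6] rot [-3.141 -0.    -1.568] q [-0.34  0.49  1.75 -0.    0.9   1.23] F [-0.7  0.3 -2.9] op 0.384 t 15.95
dp [-476.8   -5.2   -2.5] ang [-0.001 -0.     0.003] rows>= 11.435486087458841 0.022595690060378554
```

View pics/s8.png

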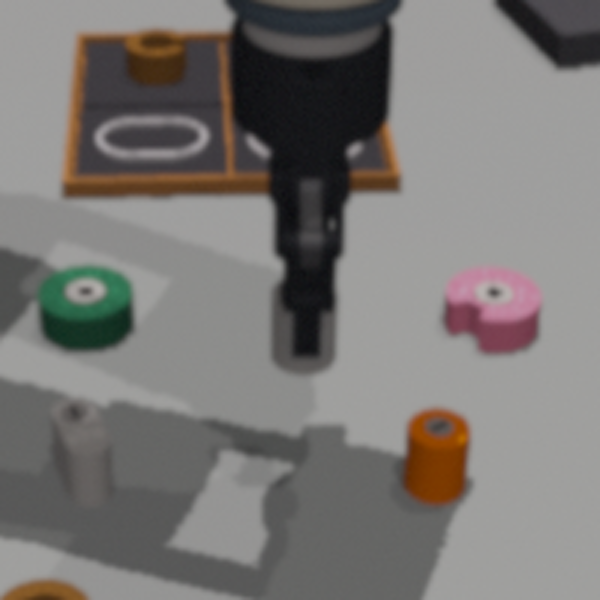

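```bash
python3 -m inch '[{"dp":[-20,0,0],"angular":[0,0,0],"fingers":255},{"dp":[-60,-1,0],"angular":[0,0,0],"fingers":255},{"dp":[-100,-1,0],"angular":[0,0,0],"fingers":255},{"dp":[-141,-2,0],"angular":[0,0,0],"fingers":255},{"dp":[-182,-2,0],"angular":[0,0,0],"fingers":255},{"dp":[-223,-3,0],"angular":[0,0,0],"fingers":255},{"dp":[-264,-3,0],"angular":[0,0,0],"fingers":255},{"dp":[-305,-4,0],"angular":[0,0,0],"fingers":255},{"dp":[-346,-4,0],"angular":[0,0,0],"fingers":255},{"dp":[-387,-5,0],"angular":[0,0,0],"fingers":255},{"dp":[-425,-5,0],"angular":[0,0,0],"fingers":255},{"dp":[-455,-5,0],"angular":[0,0,0],"fingers":255}]'
python3 -m inch '[{"dp":[-15,0,0],"angular":[0,0,0],"fingers":255},{"dp":[-22,0,0],"angular":[0,0,0],"fingers":255},{"dp":[-22,0,20],"angular":[0,0,0],"fingers":255},{"dp":[-22,0,45],"angular":[0,0,0],"fingers":255},{"dp":[-22,0,45],"angular":[0,0,0],"fingers":255},{"dp":[-22,0,45],"angular":[0,0,0],"fingers":255},{"dp":[-22,0,45],"angular":[0,0,0],"fingers":255}]'
python3 - <<'E'
from h import *
p,d=vision.grab_frame("side");cv2.imwrite("pics/s9.png",cv2.resize(p[130:270,240:400],None,fx=4,fy=4,interpolation=cv2.INTER_CUBIC))
E
python3 go.py 587.7 272.4 22.5 -1.5708
```

```text
clock: 16.95
eef_pos: [586.1, 253.1, 95.5]
tcp_rot: [3.139, -0.001, -1.567]
contact_force: [-0.5, -0.2, -2.0]
opening: 0.382
clock: 17.53
eef_pos: [587.8, 271.6, 52.6]
tcp_rot: [3.141, -0.0, -1.569]
contact_force: [0.8, -0.5, -2.2]
opening: 0.384
pos [588.3 272.   53.3] rot [-3.141  0.    -1.569] q [ 0.43  0.59  1.7  -0.    0.85  2.  ] F [-0.7  0.6 -2.2] op 0.382 t 17.5833
dp [-0.4  0.6 30.8] ang [-0.001  0.     0.002] rows>= 0.7380092065501467 0.016702801083279605
```

View pics/s9.png

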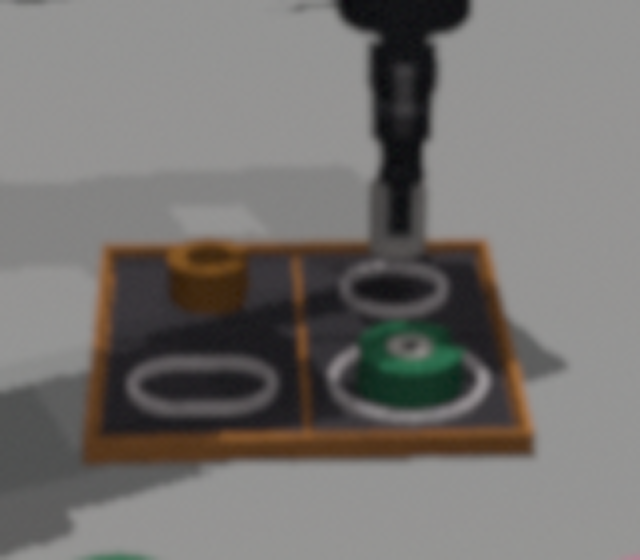

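```bash
python3 -m inch '[{"dp":[0,2,8],"angular":[0,0,0],"fingers":255},{"dp":[0,2,16],"angular":[0,0,0],"fingers":255},{"dp":[0,2,22],"angular":[0,0,0],"fingers":255},{"dp":[0,2,26],"angular":[0,0,0],"fingers":255},{"dp":[0,2,29],"angular":[0,0,0],"fingers":255},{"dp":[0,2,29],"angular":[0,0,0],"fingers":255},{"dp":[0,2,29],"angular":[0,0,0],"fingers":255},{"dp":[0,2,29],"angular":[0,0,0],"fingers":255}]';python3 go.py 586.5 272.4 22 -1.5708
```

```text
clock: 18.25
eef_pos: [585.7, 272.7, 23.4]
tcp_rot: [-3.141, 0.0, -1.568]
contact_force: [-0.8, -1.1, -1.7]
opening: 0.383
pos [585.7 272.7  23.4] rot [-3.141  0.    -1.568] q [0.43 0.63 1.72 0.   0.8  2.  ] F [-0.8 -1.1 -1.7] op 0.383 t 18.25
dp [ 0.3 -0.8  1.4] ang [-0.     0.     0.003] rows>= 0.04039196830354201 0.022849543424674327
```

```bash
python3 -m inch '[{"dp":[0,-1,1],"angular":[0,0,0],"fingers":255},{"dp":[0,-1,1.4],"angular":[0,0,0],"fingers":255},{"dp":[0,-1,1.4],"angular":[0,0,0],"fingers":255},{"dp":[0,-1,1.4],"angular":[0,0,0],"fingers":255}]';python3 -m inch '[{"dp":[0,0,0],"angular":[0,0,0],"fingers":145},{"dp":[0,0,0],"angular":[0,0,0],"fingers":125},{"dp":[0,0,0],"angular":[0,0,0],"fingers":100},{"dp":[0,0,0],"angular":[0,0,0],"fingers":70},{"dp":[0,0,0],"angular":[0,0,0],"fingers":40},{"dp":[0,0,0],"angular":[0,0,0],"fingers":20},{"dp":[0,0,0],"angular":[0,0,0],"fingers":0},{"dp":[0,0,-30],"angular":[0,0,0],"fingers":0},{"dp":[0,0,-65],"angular":[0,0,0],"fingers":0},{"dp":[0,0,-97],"angular":[0,0,0],"fingers":0},{"dp":[0,0,-97],"angular":[0,0,0],"fingers":0}]'
python3 go.py 468.3 -203 120 -2.676
```

```text
clock: 18.58
eef_pos: [586.8, 272.7, 22.1]
tcp_rot: [-3.141, 0.0, -1.568]
contact_force: [0.5, -0.4, -0.3]
opening: 0.386
clock: 19.5
eef_pos: [590.1, 274.2, 125.5]
tcp_rot: [-3.133, 0.004, -1.568]
contact_force: [0.6, 1.1, 0.1]
opening: 0.999
pos [590.1 274.2 125.5] rot [-3.133  0.004 -1.568] q [0.43 0.5  1.67 0.   0.97 2.  ] F [0.6 1.1 0.1] op 0.999 t 19.5
dp [476.9 123.1   2.6] ang [-0.006  0.008  1.108] rows>= 11.811858765626015 8.866466482812521
```

```bash
python3 -m inch '[{"dp":[25,6,0],"angular":[0,0,0],"fingers":0},{"dp":[65,17,0],"angular":[0,0,0.1],"fingers":0},{"dp":[105,27,0],"angular":[0,0,0.2],"fingers":0},{"dp":[145,37,0],"angular":[0,0,0.3],"fingers":0},{"dp":[185,48,0],"angular":[0,0,0.4],"fingers":0},{"dp":[225,58,0],"angular":[0,0,0.5],"fingers":0},{"dp":[265,68,0],"angular":[0,0,0.6],"fingers":0},{"dp":[305,79,0],"angular":[0,0,0.7],"fingers":0},{"dp":[345,89,0],"angular":[0,0,0.8],"fingers":0},{"dp":[385,99,0],"angular":[0,0,0.9],"fingers":0},{"dp":[425,110,0],"angular":[0,0,1.0],"fingers":0},{"dp":[450,116,0],"angular":[0,0,1.1],"fingers":0}]'
python3 -m inch '[{"dp":[0,0,0],"angular":[0,0,0],"fingers":0},{"dp":[0,0,0],"angular":[0,0,0],"fingers":0}]'
python3 - <<'E'
from h import *
p,d=vision.grab_frame("side");cv2.imwrite("pics/s10.png",cv2.resize(p[130:380,220:420],None,fx=2.4,fy=2.4,interpolation=cv2.INTER_CUBIC))
p,d=vision.grab_frame("top");cv2.imwrite("pics/t10.png",cv2.resize(p[180:330,160:360],None,fx=4,fy=4,interpolation=cv2.INTER_CUBIC))
cv2.imwrite("pics/t10f.png",p)
E
python3 go.py 468.3 -203 90 -2.676
```

```text
clock: 20.5
eef_pos: [470.6, -180.8, 119.0]
tcp_rot: [-3.141, -0.0, -2.674]
contact_force: [0.9, 0.7, 0.2]
opening: 0.998
clock: 20.67
eef_pos: [471.5, -179.0, 118.9]
tcp_rot: [-3.141, 0.0, -2.67]
contact_force: [-0.2, 0.8, -0.3]
opening: 1.001
pos [ 471.8 -177.3  118.8] rot [ 3.141  0.    -2.667] q [-0.36  0.31  1.99  0.    0.84  2.3 ] F [-0.3  0.1 -0.5] op 0.996 t 20.7667
dp [ 14.9 -21.3  28.8] ang [0.    0.    0.009] rows>= 0.9304335803830667 0.07285370401497221
```

View pics/s10.png

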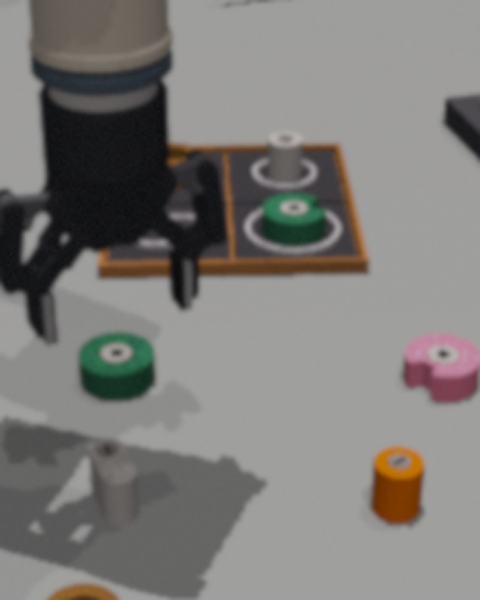

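View pics/t10.png

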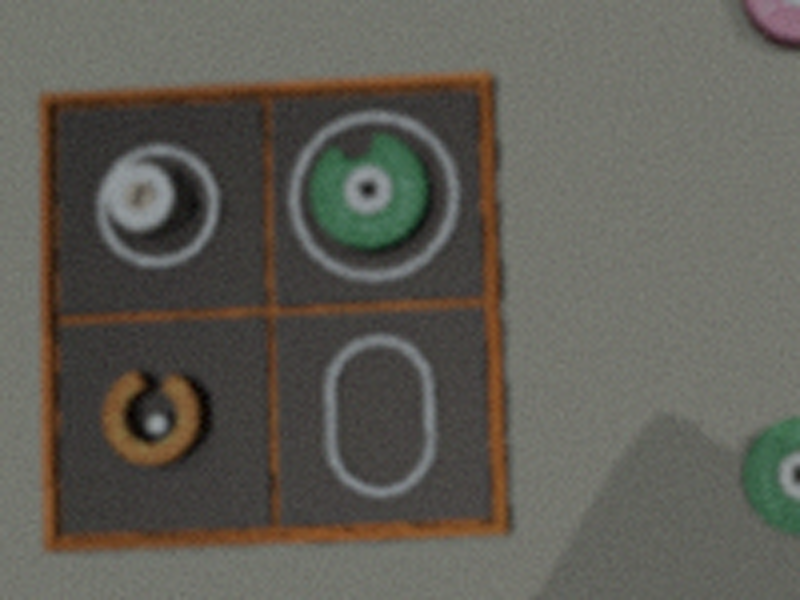

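```bash
python3 -m inch '[{"dp":[7,-11,0],"angular":[0,0,0],"fingers":0},{"dp":[15,-22,15],"angular":[0,0,0],"fingers":0},{"dp":[15,-22,40],"angular":[0,0,0],"fingers":0},{"dp":[15,-22,60],"angular":[0,0,0],"fingers":0},{"dp":[15,-22,60],"angular":[0,0,0],"fingers":0},{"dp":[15,-22,60],"angular":[0,0,0],"fingers":0},{"dp":[15,-22,60],"angular":[0,0,0],"fingers":0}]'
python3 - <<'E'
from h import *
p,d=vision.grab_frame("side");cv2.imwrite("pics/s11.png",cv2.resize(p[230:380,200:360],None,fx=4,fy=4,interpolation=cv2.INTER_CUBIC))
p,d=vision.grab_frame("top");cv2.imwrite("pics/t11.png",cv2.resize(p[230:360,360:520],None,fx=4,fy=4,interpolation=cv2.INTER_CUBIC))
E
python3 go.py 468.3 -203 12 -2.676
```

```text
clock: 21.35
eef_pos: [469.2, -204.0, 59.6]
tcp_rot: [-3.141, 0.0, -2.667]
contact_force: [0.5, 0.7, -1.3]
opening: 1.004
pos [ 469.5 -204.2   60.1] rot [-3.140e+00  1.000e-03 -2.667e+00] q [-0.41  0.42  2.01 -0.    0.72  2.25] F [-0.1 -1.2 -0.7] op 0.997 t 21.45
dp [ 0.6  1.7 48.1] ang [-0.002  0.001  0.009] rows>= 1.1546928581514544 0.07349872818144296
```

View pics/s11.png

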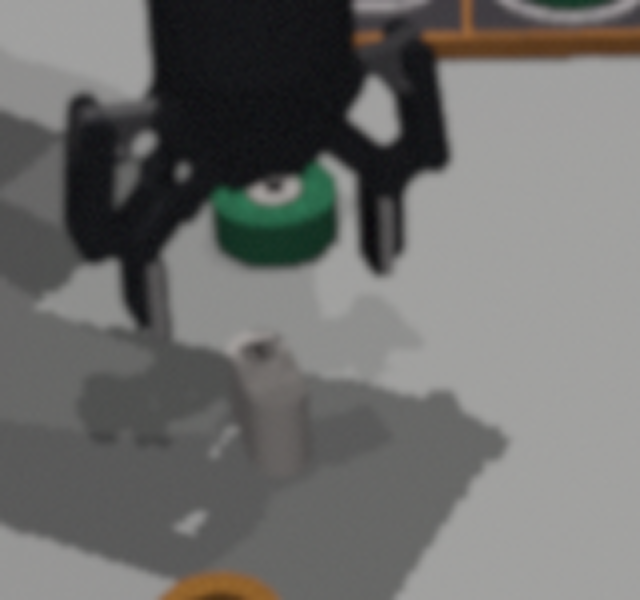

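View pics/t11.png

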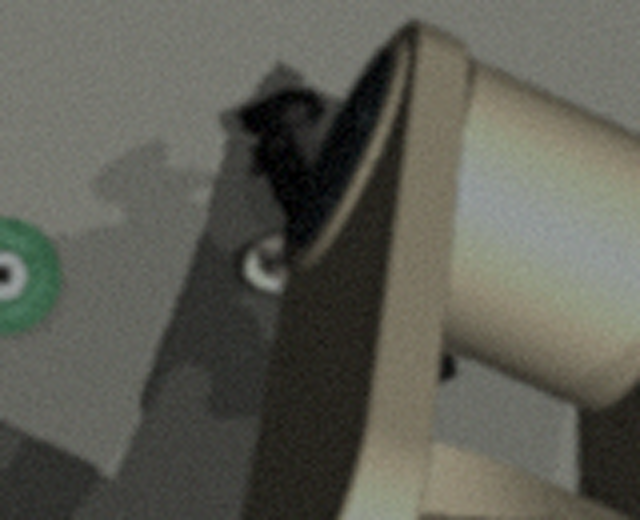

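```bash
python3 -m inch '[{"dp":[0,1,20],"angular":[0,0,0],"fingers":0},{"dp":[0,1,36],"angular":[0,0,0],"fingers":0},{"dp":[0,1,46],"angular":[0,0,0],"fingers":0},{"dp":[0,1,46],"angular":[0,0,0],"fingers":0},{"dp":[0,1,46],"angular":[0,0,0],"fingers":0},{"dp":[0,1,46],"angular":[0,0,0],"fingers":0}]'; python3 go.py 468.3 -203 12 -2.676
python3 -m inch '[{"dp":[0,0,0],"angular":[0,0,0],"fingers":50},{"dp":[0,0,0],"angular":[0,0,0],"fingers":100},{"dp":[0,0,0],"angular":[0,0,0],"fingers":140},{"dp":[0,0,0],"angular":[0,0,0],"fingers":165},{"dp":[0,0,0],"angular":[0,0,0],"fingers":180},{"dp":[0,0,0],"angular":[0,0,0],"fingers":255},{"dp":[0,0,0],"angular":[0,0,0],"fingers":255},{"dp":[0,0,0],"angular":[0,0,0],"fingers":255},{"dp":[0,0,0],"angular":[0,0,0],"fingers":255},{"dp":[0,0,0],"angular":[0,0,0],"fingers":255},{"dp":[0,0,0],"angular":[0,0,0],"fingers":255},{"dp":[0,0,0],"angular":[0,0,0],"fingers":255}]' 40
python3 -m inch '[{"dp":[0,0,-10],"angular":[0,0,0],"fingers":255},{"dp":[0,0,-35],"angular":[0,0,0],"fingers":255},{"dp":[0,0,-60],"angular":[0,0,0],"fingers":255},{"dp":[0,0,-85],"angular":[0,0,0],"fingers":255},{"dp":[0,0,-85],"angular":[0,0,0],"fingers":255},{"dp":[0,0,-85],"angular":[0,0,0],"fingers":255}]'
python3 - <<'E'
from h import *
p,d=vision.grab_frame("side");cv2.imwrite("pics/s12.png",cv2.resize(p[200:350,200:360],None,fx=4,fy=4,interpolation=cv2.INTER_CUBIC))
E
python3 go.py 482.6 153.9 97 -1.513
```

```text
clock: 21.95
eef_pos: [468.7, -203.5, 13.7]
tcp_rot: [-3.141, 0.001, -2.668]
contact_force: [0.1, -0.0, 0.4]
opening: 0.997
pos [ 468.7 -203.5   13.7] rot [-3.141e+00  1.000e-03 -2.668e+00] q [-0.41  0.5   2.02  0.    0.62  2.26] F [ 0.1 -0.   0.4] op 0.997 t 21.95
dp [0.1 0.6 1.7] ang [-0.001  0.001  0.008] rows>= 0.04422766161796823 0.06589059592493787
clock: 22.95
eef_pos: [468.2, -203.3, 13.2]
tcp_rot: [-3.141, 0.0, -2.668]
contact_force: [-2.1, 1.0, 4.4]
opening: 0.274
clock: 23.45
eef_pos: [468.9, -203.7, 99.5]
tcp_rot: [-3.139, 0.002, -2.668]
contact_force: [0.6, 0.2, -1.9]
opening: 0.278
pos [ 468.  -203.3   98.3] rot [-3.141e+00  1.000e-03 -2.668e+00] q [-0.41  0.35  1.99  0.    0.8   2.26] F [-0.3  0.6 -1.8] op 0.271 t 23.5
dp [-175.9  311.2    1.2] ang [-1.000e-03  0.000e+00 -1.155e+00] rows>= 8.572057851841164 9.242462307408166
```

View pics/s12.png

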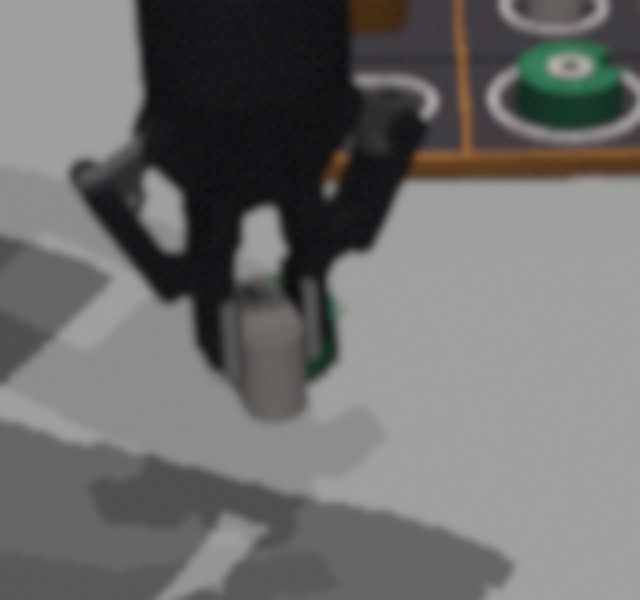

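```bash
python3 -m inch '[{"dp":[-10,18,0],"angular":[0,0,-0.1],"fingers":255},{"dp":[-28,50,0],"angular":[0,0,-0.2],"fingers":255},{"dp":[-47,83,0],"angular":[0,0,-0.3],"fingers":255},{"dp":[-66,116,0],"angular":[0,0,-0.4],"fingers":255},{"dp":[-85,150,0],"angular":[0,0,-0.5],"fingers":255},{"dp":[-104,184,0],"angular":[0,0,-0.6],"fingers":255},{"dp":[-123,218,0],"angular":[0,0,-0.7],"fingers":255},{"dp":[-142,251,0],"angular":[0,0,-0.82],"fingers":255},{"dp":[-158,280,0],"angular":[0,0,-0.94],"fingers":255},{"dp":[-170,301,0],"angular":[0,0,-1.06],"fingers":255},{"dp":[-176,311,0],"angular":[0,0,-1.155],"fingers":255},{"dp":[-176,311,0],"angular":[0,0,-1.155],"fingers":255}]'
python3 -m inch '[{"dp":[0,0,15],"angular":[0,0,0],"fingers":255},{"dp":[0,0,40],"angular":[0,0,0],"fingers":255},{"dp":[0,0,40],"angular":[0,0,0],"fingers":255},{"dp":[0,0,40],"angular":[0,0,0],"fingers":255},{"dp":[0,0,40],"angular":[0,0,0],"fingers":255}]'
python3 - <<'E'
from h import *
p,d=vision.grab_frame("side");cv2.imwrite("pics/s13.png",cv2.resize(p[130:270,240:400],None,fx=4,fy=4,interpolation=cv2.INTER_CUBIC))
E
python3 go.py 482.6 153.9 22.5 -1.513
```

```text
clock: 24.5
eef_pos: [482.1, 155.9, 96.6]
tcp_rot: [3.14, -0.0, -1.505]
contact_force: [-0.4, -0.7, -2.5]
opening: 0.272
clock: 24.92
eef_pos: [482.6, 153.2, 58.0]
tcp_rot: [3.14, -0.0, -1.515]
contact_force: [0.4, -0.0, -0.9]
opening: 0.277
pos [483.1 153.4  58.5] rot [-3.141  0.    -1.514] q [ 0.3   0.41  2.02 -0.    0.71  1.82] F [-0.2 -0.5 -0.4] op 0.276 t 24.9667
dp [-0.5  0.5 36. ] ang [-0.     0.    -0.001] rows>= 0.8629122326392646 0.01146052501100015
```

View pics/s13.png

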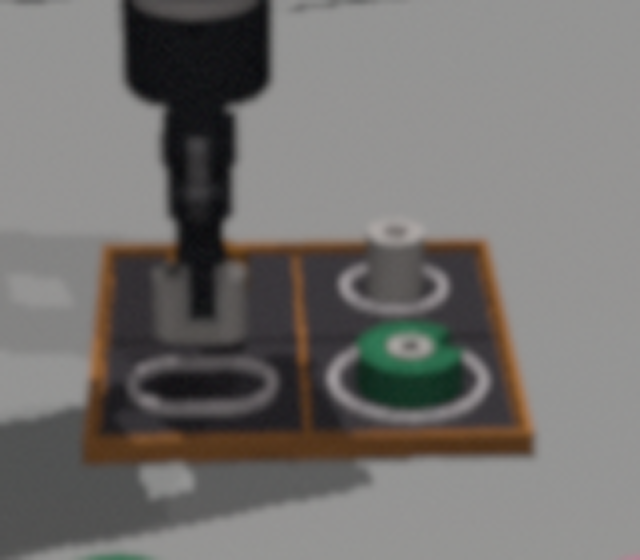

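```bash
python3 -m inch '[{"dp":[0,0,10],"angular":[0,0,0],"fingers":255},{"dp":[0,0,20],"angular":[0,0,0],"fingers":255},{"dp":[0,0,28],"angular":[0,0,0],"fingers":255},{"dp":[0,0,32],"angular":[0,0,0],"fingers":255},{"dp":[0,0,34],"angular":[0,0,0],"fingers":255},{"dp":[0,0,34],"angular":[0,0,0],"fingers":255},{"dp":[0,0,34],"angular":[0,0,0],"fingers":255},{"dp":[0,0,34],"angular":[0,0,0],"fingers":255}]';python3 go.py 482.6 153.9 22.3 -1.513
```

```text
clock: 25.63
eef_pos: [483.0, 153.9, 24.1]
tcp_rot: [-3.141, 0.0, -1.513]
contact_force: [-0.2, -0.1, -2.1]
opening: 0.279
pos [483.  153.9  24.1] rot [-3.141  0.    -1.513] q [0.31 0.48 2.03 0.   0.64 1.82] F [-0.2 -0.1 -2.1] op 0.279 t 25.6333
dp [-0.1  0.4  1.8] ang [-0.  0.  0.] rows>= 0.04350648730820255 0.002865240801307319
```

```bash
python3 -m inch '[{"dp":[0,0,1],"angular":[0,0,0],"fingers":255},{"dp":[0,0,1.7],"angular":[0,0,0],"fingers":255},{"dp":[0,0,1.7],"angular":[0,0,0],"fingers":255},{"dp":[0,0,1.7],"angular":[0,0,0],"fingers":255}]';python3 -m inch '[{"dp":[0,0,0],"angular":[0,0,0],"fingers":175},{"dp":[0,0,0],"angular":[0,0,0],"fingers":150},{"dp":[0,0,0],"angular":[0,0,0],"fingers":120},{"dp":[0,0,0],"angular":[0,0,0],"fingers":80},{"dp":[0,0,0],"angular":[0,0,0],"fingers":40},{"dp":[0,0,0],"angular":[0,0,0],"fingers":20},{"dp":[0,0,0],"angular":[0,0,0],"fingers":0},{"dp":[0,0,0],"angular":[0,0,0],"fingers":0},{"dp":[0,0,-30],"angular":[0,0,0],"fingers":0},{"dp":[0,0,-65],"angular":[0,0,0],"fingers":0},{"dp":[0,0,-97],"angular":[0,0,0],"fingers":0},{"dp":[0,0,-97],"angular":[0,0,0],"fingers":0}]'
python3 -m inch '[{"dp":[30,0,0],"angular":[0,0,0],"fingers":0},{"dp":[70,0,0],"angular":[0,0,0],"fingers":0},{"dp":[110,0,0],"angular":[0,0,0],"fingers":0},{"dp":[150,0,-10],"angular":[0,0,0],"fingers":0},{"dp":[190,0,-20],"angular":[0,0,0],"fingers":0},{"dp":[230,0,-30],"angular":[0,0,0],"fingers":0},{"dp":[270,0,-30],"angular":[0,0,0],"fingers":0},{"dp":[300,0,-30],"angular":[0,0,0],"fingers":0},{"dp":[300,0,-30],"angular":[0,0,0],"fingers":0},{"dp":[300,0,-30],"angular":[0,0,0],"fingers":0}]'
cat > chk.py <<'E'
from meas import *
for n in("top","side"):
    p,d=vision.grab_frame(n);cv2.imwrite(f"pics/{n}F.png",p);np.save(f"pics/{n}F.npy",d)
    c=p[180:330,160:310] if n=="top" else p[150:270,230:400]
    cv2.imwrite(f"pics/{n}Fc.png",cv2.resize(c,None,fx=4,fy=4,interpolation=cv2.INTER_CUBIC))
p=cv2.imread("pics/topF.png");W=cloud("top",np.load("pics/topF.npy"));
b=cv2.GaussianBlur(p,(3,3),0);hsv=cv2.cvtColor(b,cv2.COLOR_BGR2HSV);H,S,V=[hsv[...,i].astype(int) for i in range(3)]
def big(m,u,v,r):
    n,l,s,c=cv2.connectedComponentsWithStats(region(m,u,v,r).astype(np.uint8));i=1+np.argmax(s[1:,4]);return np.argwhere(l==i)[:,::-1]
from rig import vision
g=big((H>60)&(H<95)&(S>70),252,228,18);h=ray("top",cv2.convexHull(g.astype(np.int32)).reshape(-1,2),33);print("wheel",cv2.minEnclosingCircle(h.astype(np.float32)),"zmed",np.median(W[g[:,1],g[:,0],2]))
o=big((H>5)&(H<25)&(S>90)&(V>75),198,284,15);h=ray("top",o,35);print("collar",cv2.minEnclosingCircle(h.astype(np.float32)),"zmed",np.median(W[o[:,1],o[:,0],2]))
Wd=W[...,2]
for nm,u,v,z in(("round",196,229,49),("oval",254,283,45)):
    m=(Wd>33)&(Wd<65);k=big(m,u,v,22);h=ray("top",k,z).astype(np.float32);print(nm,len(k),"mean",h.mean(0),cv2.minAreaRect(h),"z",np.median(Wd[k[:,1],k[:,0]]))
E
python3 chk.py; python3 go.py 0 0 0 0 | head -1
```

```text
clock: 25.97
eef_pos: [482.9, 153.8, 22.3]
tcp_rot: [-3.141, 0.0, -1.513]
contact_force: [0.2, 0.2, -1.9]
opening: 0.278
clock: 26.97
eef_pos: [486.1, 154.8, 124.6]
tcp_rot: [-3.134, 0.002, -1.513]
contact_force: [1.2, -0.2, 0.2]
opening: 0.998
clock: 27.8
eef_pos: [499.9, -147.2, 148.9]
tcp_rot: [3.141, 0.0, -1.516]
contact_force: [0.0, 0.7, -0.1]
opening: 1.002
wheel ((594.2866821289062, 159.70668029785156), 30.297645568847656) zmed 31.817919822793293
collar ((479.41180419921875, 266.6776428222656), 24.914152145385742) zmed 33.7547327284048
round 237 mean [586.8959  270.73645] ((586.958740234375, 270.7448425292969), (32.106773376464844, 34.64893341064453), 0.9520062804222107) z 48.0611202642192
oval 280 mean [484.00937 153.28864] ((484.5797119140625, 152.6511688232422), (47.100677490234375, 23.615577697753906), 1.9180604219436646) z 44.02830393334325
pos [ 499.7 -145.2  148.8] rot [ 3.141e+00  1.000e-03 -1.513e+00] q [-0.29  0.29  1.93  0.    0.92  1.23] F [ 0.5 -0.3 -0.4] op 0.998 t 27.9
```

View pics/topFc.png

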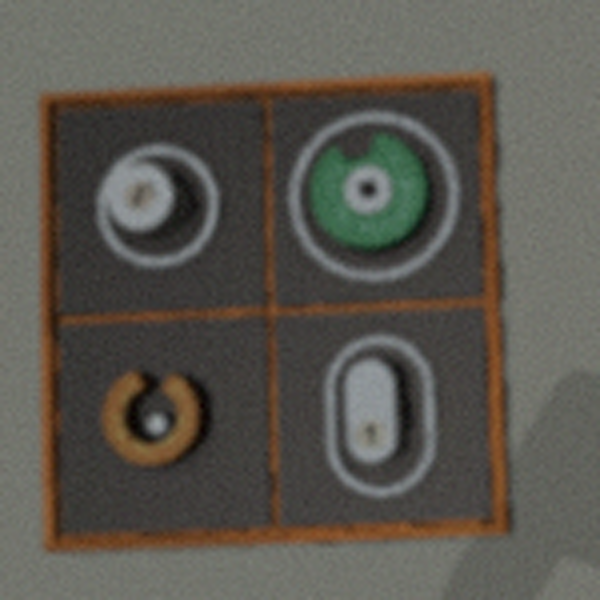

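View pics/sideFc.png

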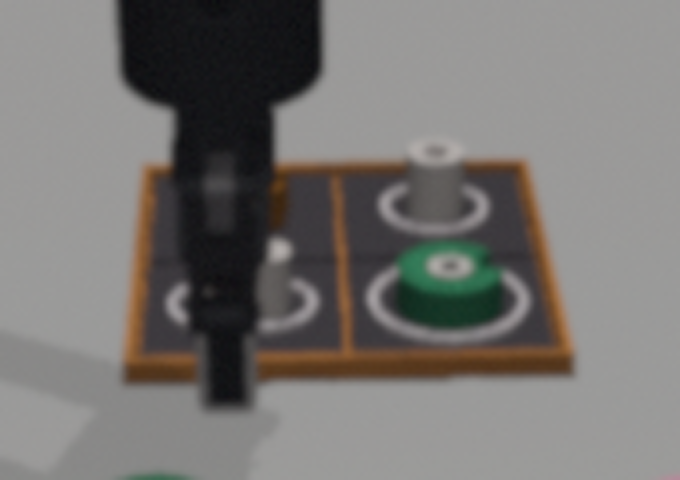

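```bash
python3 -c "
from rig import sign_off
print(sign_off())"
```

```text
the job is handed in; nothing more can be done
None
```

I packed all four parts and handed the job in at about 28 s of the 112 s limit; sign-off gives no verdict.

In the last top view, horizontal distance from the middle of each place:

| Part | Place | Offset from middle | Limit |
|---|---|---|---|
| Notched wheel | large round well | about 1 mm | 14 mm |
| Slit collar | stub post | about 3.7 mm | 12 mm |
| Round lock cylinder | small round well | about 2 mm | 14 mm |
| Oval lock cylinder | oval well | about 2 mm | 14 mm |

- **Oval alignment:** the oval was turned about 0.03 rad from the well, against a limit of 0.4 rad.
- **Seating:** top heights by depth read about 1 mm below what seated parts should show. The wheel and both cylinders look upright. I saw no tilt in the collar either, but the arm hid most of it in the last side view.
- **Release:** the gripper was open and well clear of everything when I handed in.
- **Look-alikes:** I never gripped or knowingly touched the plain wheel, plain collar, pink wheel or orange cylinder. I judged from the pictures that none had moved, but did not re-measure them at the end.
- **Disagreement:** before pick-up, the two cameras differed by 2 to 4 mm in y on some parts. I used values in between. No grasp was affected.

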